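Counterweight an off-centre plaster cast on a banding wheel

TASK

The plaster cast on the banding wheel bulges to one side: turn the wheel slowly by one of its wooden pegs until the cast's high spot (the tip of the bulge) stands right at the fixed red pointer, and stop it there. Only after that, put every brass weight from the wooden box onto the green disc, on the bare part straight across from the bulge, leaving the wheel stopped at the high spot; to get at the weights, turn the brass swing tab aside, lift out the clear pane and lay it flat, handle up, in the middle of the blue mat. Leave the jar, paint can and mug alone.

Things in the scene. Friction and masses are not known exactly. Their poses are not given: they have to be found in the camera images.
- stand: fixed iron foot of the banding wheel; origin on the work surface under the wheel's vertical axis; the pointer stands in its +x direction. Its post, 24 mm across at most, stands 180 mm out in x and is 115 mm tall; the red pointer arm runs in from the post 108 mm above the work surface and dips to the tip
- pointer_tip (a point): inner tip of the fixed red pointer, 79 mm from the wheel's axis, 90 mm above the work surface; 4 mm short of the high spot when that stands at it
- disc (a joint): turn of the wheel, rad, counter-clockwise seen from above, turns without end; at 0 (or 2 pi) the high spot is at the pointer. It stays where it is left (friction 0.1 N m). Spin it slowly: below 2 rad/s
- disc_center (a point): centre of the green disc's upper face (disc 280 mm across, face 60 mm above the work surface, edge lip 4 mm wide, 6 mm high). Turns with the disc: x points from the axis to the high spot, z up. The white plaster cast on it is 40 mm tall (48 at its dome), 55 mm in radius about the axis, but bulges in +x to 75 mm (tip radius 22 mm)
- high_spot (a point): tip of the cast's bulge, the point of its side furthest from the axis (75 mm), 30 mm above the disc's face; turns with the disc
- peg_a (a point): top centre of a round wooden peg fixed upright on the disc, 16 mm across and 35 mm tall, 123 mm from the axis, in the disc's +y direction (90 degrees counter-clockwise of the high spot). It may be gripped or pushed to turn the wheel
- peg_b (a point): top centre of the other such peg, in the disc's -y direction
- weight_box: fixed open wooden box, 170 x 170 mm, rim 51 mm high; inside 150 x 150 mm, floor 6 mm above the work surface; a ledge 45 mm high inside the rim carries the pane (2.5 mm play all round). Origin at the centre of its underside. A block 30 mm wide on its +x side, reaching to 107 mm from the centre, carries the swing tab
- tab (a joint): turn of the brass swing tab about its vertical pivot, rad, counter-clockwise from above; at 0 it points to the box's centre and holds the pane down, beyond about 0.9 either way it is clear of the pane; stops at +-1.75; stays where it is left (friction 0.025 N m)
- tab_lug (a point): top centre of the red lug (12 x 12 mm, 18 mm tall above the tab's 6 mm thick bar) on the tab's inner end, 37 mm from its pivot, which lies at x = 96 mm, y = 0 in the box's frame; lug top 76.5 mm above the work surface. Push it sideways round the pivot. The bar is 14 mm wide, reaches 45 mm from the pivot, underside 2.5 mm above the pane
- pane: clear plastic pane 157 x 157 x 5 mm, 0.16 kg, with a black handle bar in its middle 14 mm (x) x 44 mm (y), 24 mm tall above the pane; origin at the centre of its underside, z up. Lies on the box's ledge at first
- mat: fixed blue felt mat, 160 x 160 x 3 mm; origin at the centre of its underside
- weight1: hexagonal brass weight, 30 mm across the flats, 28 mm tall, 0.18 kg; origin at the centre of its underside, z up its axis, its x axis square to one pair of flats (so flats repeat every 60 degrees). Stands on the box floor at first; absent in some starts
- weight2: hexagonal brass weight, 30 mm across the flats, 28 mm tall, 0.18 kg; origin at the centre of its underside, z up its axis, its x axis square to one pair of flats (so flats repeat every 60 degrees). Stands on the box floor at first; absent in some starts
- weight3: hexagonal brass weight, 30 mm across the flats, 28 mm tall, 0.18 kg; origin at the centre of its underside, z up its axis, its x axis square to one pair of flats (so flats repeat every 60 degrees). Stands on the box floor at first; absent in some starts
- weight4: hexagonal brass weight, 30 mm across the flats, 28 mm tall, 0.18 kg; origin at the centre of its underside, z up its axis, its x axis square to one pair of flats (so flats repeat every 60 degrees). Stands on the box floor at first; absent in some starts
- jar: bystander: amber jar, 66 mm across, 100 mm tall; origin at the centre of its underside
- paint_can: bystander: steel paint can, 80 mm across, 90 mm tall; origin at the centre of its underside
- mug: bystander: blue mug, 76 mm across, 85 mm tall, handle in its +y; origin at the centre of its underside
There are look-alikes about, which are no part of the job. There is more than one size of the pane; the job needs the largest.

How it is judged:
By the outcome, as a careful person would: the job done as asked, in the order asked, and still so for the second after the job is handed in, with the robot touching nothing.
Of weight1, weight2, weight3, weight4 only 2 to 4 are there at a start; the rules pass over those that are not, and their reading is None.
At some moment in a run one of pane may be knocked a few centimetres aside while the robot is not near it.
Once in a run the grip may slacken for a moment while it holds something.
It also fails if it takes over 200 s, if anything falls off the work surface, if the arm or the gripper's body presses on something with over 40 N, if the wrist force passes 120 N, or if a joint passes its speed limit or range.

ROBOT

A 6-joint arm with a two-finger parallel gripper is mounted at the origin on the work surface. World frame = base frame: x ahead of the robot, y to its left, z up, the work surface at z = 0. Lengths are in mm, angles in rad, forces in N, time in s.
With the tool pointing down it reaches from about 325 to 775 mm from the base axis. Payload 9.3 kg.
Tool frame: the origin (TCP) lies at the very end of the fingers, on their centre line; the grasp point (between the pads) lies 19 mm behind it; z points along the fingers, y is the direction in which the jaws open and shut (so a half turn about z gives the same grasp; the last joint's range is limited). The gripper opens to 85 mm and grips with 20 to 120 N. Pads are 22 mm wide; open, the fingers measure 114 mm over their backs; the gripper's body (76 mm by 85 mm) begins 54 mm behind the grasp point. The pads swing forward as they close: fully open they stand 13 mm farther back than shut.
Start: joints at [1.187, 0.259, 0.021, 1.334, 0, 1.418], TCP at [125.817, 535.413, 231.279] pointing down, gripper open.
Joint ranges: [-3.04, 3.04], [-0.91, 1.82], [-1.04, 1.36], [-1.92, 1.95], [-1.52, 1.45], [-3.14, 3.14]. Speed limits (rad/s): [2.22, 2.22, 2.79, 3.14, 3.14, 3.14].

INTERFACE

Orientations are given as a rotation vector (axis times angle).
In Python, from rig import manip, cams, workorder gives the robot as it stands. The module is installed in compiled form; this text tells all that it offers.
- The arm moves only by the tool play_rows, never from a script. Its argument "rows" is a list that holds one entry, the list of rows, each a list of 7 numbers: the closure, from 0 (fully open) to 1 (shut), then the shift along the tool's x, y, z in units of 30 mm (1.0 is 30 mm), then the turn, a rotation vector about the tool's x, y, z in units of 6 degrees (1.0 is 6 degrees). A call has 1 to 10 rows; each row is the pose to reach, as a shift and turn from the pose commanded when the call began, along the tool's axes at that moment; what a row does not reach only later rows make up. A row lasts 1/12 s, in which the tool goes at most 41.7 mm and 7.16 degrees, less where a joint would pass 70% of its speed; a pose out of reach is approached as far as the arm can. A call with a gripper value outside its range is refused whole. The fingers move at their own pace and stop on an object; the grip force is fixed at half the most. Time passes only in rows, so rows that repeat a pose let the fingers close. It gives the time, the measured TCP pose, the force and the opening at its end, in the units of the state.
- manip.observe(): the state, without advancing time (a new reading comes with each control period).
- cams.snapshot(name): name is "side" or "top" or "wrist"; returns the picture (480x640x3 uint8, red, green, blue); there is no depth.
- cams.camera_info(name): a dict with "K" (3x3 intrinsics, pixels), "extrinsics" (4x4, takes a point from camera to world coordinates); the wrist camera has in their place "mount" (4x4, takes a point from camera to tool coordinates, whose origin is the TCP and whose axes are the flange's). Camera axes: x right, y up, looking along -z (the intrinsics and any distortion apply to the point x, -y, -z); pixel columns grow to the right and rows downward; lengths in mm; the calibration is good to about 2 mm. The wrist camera is an equidistant fisheye: a pixel r from the principal point sees the ray r / f radians off the axis. A picture is of the moment at which its call begins: read the wrist's pose just before it. camera_info takes no time and is no camera call.
- workorder.hand_in(): hands the job in, once; it reports no verdict.
Trained networks look in the newest picture that a camera, given by its name, has taken for a name from the list of things; names that differ only in an ending like _2 or _b are one class to them, and where a whole thing is asked for, a point or a joint stands for the part that bears it (a point fixed in the world has none). Each returns a list of dicts, best first, with "conf" (0 to 1); they miss things now and then, are a little off and sometimes report something else, mostly with a low value. They report only what shows in the picture. A call takes as long as a camera call. They do not tell look-alikes from the thing itself.
- cams.outline_of(camera, target): "region" (480x640 bool, what is visible of it) and "extent" ([left, top, right, bottom] in pixels, round what is visible of it).
The state is a dict: "time": time; "q": joint angles; "joint_velocities": joint speeds; "joint_torque": joint torques, N m; "tcp_pos": TCP position; "tool_rot": TCP orientation; "wrist_force": force on the tool from outside, world axes, zero at the start; "torque": the same for the moment, N m; "opening": opening from 0.0 (shut) to 1.0 (fully open).
Only numpy, scipy, OpenCV 4.12 (cv2) and the standard library are available. Lean on these libraries where they do the work, as an engineer would, in place of code of your own. Each camera call takes 0.05 s, during which the arm holds its last target. There are 200 camera calls.

## Working session

There is one attempt and no reset: what is moved stays moved. The work goes in short steps, Python scripts to look and compute and a tool call to move; the robot and the scene stay as the last step left them, time stands still between calls to the robot, and variables do not carry over. Pictures are saved under pics/ and viewed, about 12 in all and at most 16, crops included, and the job is handed in when it is done.

Besides the shell and the picture viewer there is one more tool, called after "Call:" as a command line: name --argument value ..., lists and objects as JSON in quotes. play_rows: Moves the arm, as the interface text tells. Its arguments: {"type":"object","properties":{"rows":{"type":"array","items":{"type":"array","items":{"type":"array","items":{"type":"number"}}}}},"required":["rows"]}

```bash
mkdir -p pics; cat > h.py <<'E'
import numpy as np, cv2
from scipy.spatial.transform import Rotation as R
from rig import manip, cams, workorder
def snap(n,f=None):
    im=cams.snapshot(n)
    if f: cv2.imwrite('pics/'+f,im[:,:,::-1])
    return im
def ext(n,st=None):
    ci=cams.camera_info(n)
    if n!='wrist': return np.array(ci['extrinsics']),np.array(ci['K'])
    st=st or manip.observe()
    T=np.eye(4);T[:3,:3]=R.from_rotvec(st['tool_rot']).as_matrix();T[:3,3]=st['tcp_pos']
    return T@np.array(ci['mount']),np.array(ci['K'])
def pix2w(n,px,z,st=None):
    "pixel (u,v) -> world point at height z"
    E,K=ext(n,st);u,v=px
    a=np.array([(u-K[0,2])/K[0,0],(v-K[1,2])/K[1,1]])
    if n=='wrist':
        r=np.hypot(*a); d=np.array([*(a/max(r,1e-9)*np.sin(r)),np.cos(r)])
    else: d=np.array([a[0],a[1],1.])
    d=E[:3,:3]@(d*[1,-1,-1]);o=E[:3,3]
    return o+d*(z-o[2])/d[2]
def w2pix(n,p,st=None):
    E,K=ext(n,st);c=E[:3,:3].T@(np.array(p,float)-E[:3,3])*[1,-1,-1]
    if n=='wrist':
        r=np.hypot(c[0],c[1]);t=np.arctan2(r,c[2]);a=c[:2]/max(r,1e-9)*t
    else: a=c[:2]/c[2]
    return K[0,0]*a[0]+K[0,2],K[1,1]*a[1]+K[1,2]
def cen(m):
    ys,xs=np.nonzero(m);return xs.mean(),ys.mean()
E
python3 - <<'E'
from h import *
for n in ['top','side']: 
    snap(n,n+'0.png'); print(n,np.round(ext(n)[0],2).tolist(),ext(n)[1].tolist(), [k for k in cams.camera_info(n)])
print(cams.camera_info('wrist'))
print(manip.observe())
for t,z in [('stand',0),('disc',60),('high_spot',90),('peg_a',95),('weight_box',51),('tab_lug',76),('pane',50),('mat',3),('weight1',34),('jar',100),('paint_can',90),('mug',85)]:
    for d in cams.outline_of('top',t):
        c=cen(d['region']);print(t,round(d['conf'],2),np.round(d['extent']),np.round(c),np.round(pix2w('top',c,z)))
E
```

```text
top [[-0.0, 1.0, -0.09, 347.76], [-1.0, -0.0, -0.0, 10.13], [-0.0, 0.09, 1.0, 1428.73], [0.0, 0.0, 0.0, 1.0]] [[506.960687630377, 0.0, 325.35192896477093], [0.0, 506.960687630377, 230.8512370334739], [0.0, 0.0, 1.0]] ['K', 'extrinsics']
side [[0.93, 0.23, -0.29, -28.86], [-0.36, 0.53, -0.77, -1286.38], [-0.02, 0.82, 0.57, 1052.97], [0.0, 0.0, 0.0, 1.0]] [[606.4720668664806, 0.0, 316.10106849232665], [0.0, 606.4720668664806, 241.04613756050955], [0.0, 0.0, 1.0]] ['K', 'extrinsics']
{'K': array([[371.64829954,   0.        , 321.59068464],
       [  0.        , 371.64829954, 234.08075885],
       [  0.        ,   0.        ,   1.        ]]), 'mount': array([[ 3.51091603e-04,  9.49039107e-01,  3.15158135e-01,
         8.13537957e+01],
       [ 9.99999824e-01, -1.82412590e-04, -5.64716057e-04,
        -5.38788471e-01],
       [-4.78448810e-04,  3.15158278e-01, -9.49039004e-01,
        -1.42362221e+02],
       [ 0.00000000e+00,  0.00000000e+00,  0.00000000e+00,
         1.00000000e+00]])}
{'time': 0.1, 'q': array([ 1.18741768e+00,  2.59148919e-01,  2.08223869e-02,  1.33369678e+00,
       -
[... 956 characters left out ...]
b_lug 0.56 [403. 206. 407. 228.] [404. 218.] [ 505. -197.   76.]
tab_lug 0.4 [334. 133. 394. 195.] [363. 164.] [653. -89.  76.]
pane 0.85 [400. 305. 449. 345.] [425. 322.] [ 225. -253.   50.]
pane 0.79 [468. 242. 517. 284.] [491. 259.] [ 396. -436.   50.]
pane 0.59 [364. 215. 430. 278.] [398. 246.] [ 430. -185.   50.]
mat 0.58 [336. 136. 394. 196.] [363. 164.] [670. -95.   3.]
weight1 0.57 [474. 168. 516. 202.] [493. 185.] [ 602. -451.   34.]
jar 0.94 [172. 248. 201. 271.] [188. 260.] [392. 374. 100.]
paint_can 0.93 [152. 166. 187. 198.] [168. 183.] [598. 436.  90.]
paint_can 0.73 [204. 143. 311. 247.] [257. 194.] [569. 195.  90.]
mug 0.7 [474. 170. 517. 203.] [492. 185.] [ 593. -434.   85.]
```

```bash
python3 - <<'E'
import cv2
im=cv2.imread('pics/top0.png'); cv2.imwrite('pics/topc.png',cv2.resize(im[115:355,140:540],None,fx=2,fy=2,interpolation=cv2.INTER_CUBIC))
E
```

```text
(no output)
```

View pics/topc.png

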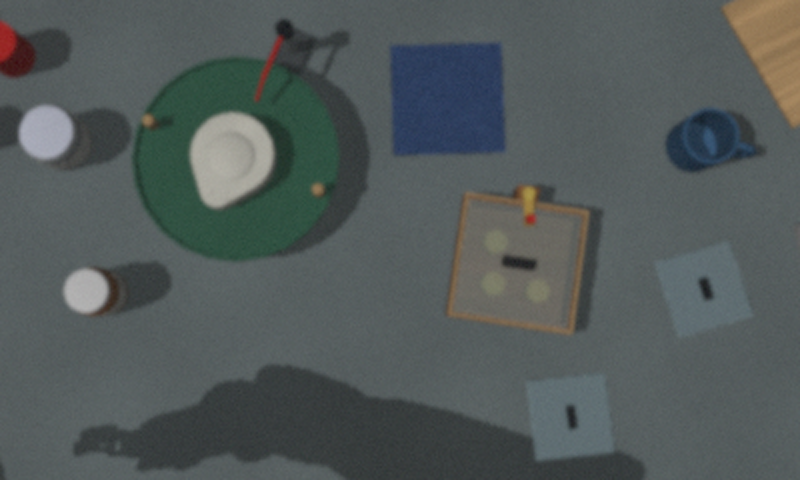

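View pics/side0.png

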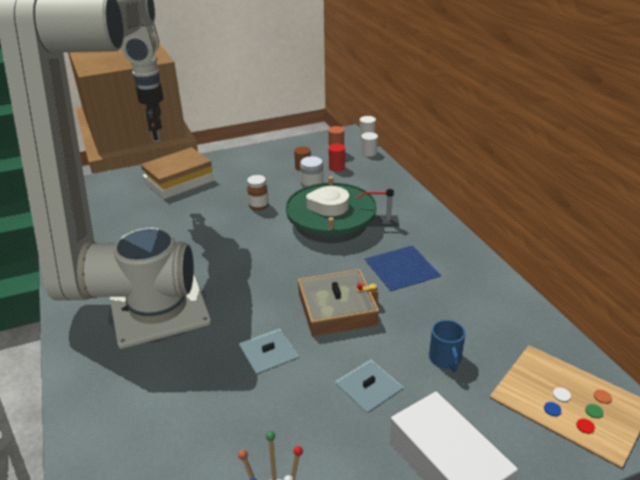

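The top picture shows the wheel at about px (258,194), with the bulge pointing down-left and the red pointer up-right. The box at (400,246) holds three weights under the largest pane. The tab points inward, the mat is at (363,164), and two smaller look-alike panes lie loose.

```bash
cat >> h.py <<'E'
def mv(pos,yaw_deg,cmd=None):
    "shift/turn (row units) from commanded pose to TCP pos, tool x at yaw; tool down"
    st=manip.observe(); p0,y0=cmd or (st['tcp_pos'],yaw(st))
    d=np.array(pos,float)-p0; t=np.radians(y0); x=np.array([np.cos(t),np.sin(t),0]); y=np.array([np.sin(t),-np.cos(t),0])
    dy=(yaw_deg-y0+180)%360-180
    return np.round([d@x/30,d@y/30,-d[2]/30,0,0,-dy/6],2).tolist()
def yaw(st=None):
    m=R.from_rotvec((st or manip.observe())['tool_rot']).as_matrix();return np.degrees(np.arctan2(m[1,0],m[0,0]))
E
python3 - <<'E'
from h import *
im=cv2.cvtColor(cv2.imread('pics/top0.png'),cv2.COLOR_BGR2HSV)
g=cv2.inRange(im,(65,90,25),(88,255,140)); g[:, :190]=0; g[:,330:]=0
c=max(cv2.findContours(g,0,1)[0],key=cv2.contourArea); h=cv2.convexHull(c); e=cv2.fitEllipse(h); print(e)
C=pix2w('top',e[0],64);print('disc',C, pix2w('top',(e[0][0]+e[1][0]/2,e[0][1]),64))
P=pix2w('top',(282.5,129.5),115);a=pix2w('top',(299,209.5),95);b=pix2w('top',(215,175.5),95);h=pix2w('top',(246,218.5),100)
ang=lambda p:(np.degrees(np.arctan2(*(p-C)[1::-1])),np.hypot(*(p-C)[:2]))
for n,p in dict(post=P,a=a,b=b,mid=(a+b)/2,h=h).items():print(n,p.round(),np.round(ang(p),1))
for n,m,z in [('mat',cv2.inRange(im,(105,100,40),(125,255,255)),3)]:
    m[:,:320]=0;m[:,410:]=0
    r=cv2.minAreaRect(max(cv2.findContours(m,0,1)[0],key=cv2.contourArea));print(n,r,pix2w('top',r[0],z))
for q in [(467,194),(589,209),(573,332),(449,315)]: print('boxc',pix2w('top',(140+q[0]/2,115+q[1]/2),51).round())
print('lug',pix2w('top',(140+530/2,115+219/2),76.5).round())
print(yaw())
E
```

```text
((257.89837646484375, 194.12283325195312), (99.65269470214844, 101.3830337524414), 78.26305389404297)
disc [572.43792491 197.53150927  64.        ] [572.08851023  61.88483461  64.        ]
post [737. 127. 115.] [-23.2 179.1]
a [526.  84.  95.] [-112.3  122.9]
b [618. 308.  95.] [ 67.7 119.8]
mid [572. 196.  95.] [-111.8    1.6]
h [502. 223. 100.] [160.   75.4]
mat ((363.40618896484375, 164.02957153320312), (53.46696472167969, 54.95290756225586), 88.45184326171875) [668.61908155 -94.82940579   3.        ]
boxc [ 524. -118.   51.]
boxc [ 503. -284.   51.]
boxc [ 336. -259.   51.]
boxc [359. -92.  51.]
lug [ 487. -199.   76.]
166.7764405276187
```

```bash
python3 - <<'E'
from h import *
print(mv((400,250,231),-150,(np.array([125.8,535.4,231.3]),166.8)), mv((526,84,170),-112.3,(np.array([125.8,535.4,231.3]),166.8)))
E
```

```text
[-11.07, -7.17, 0.01, 0.0, 0.0, -7.2] [-16.42, -11.6, 2.04, 0.0, 0.0, -13.48]
```

Call:
play_rows --rows '[[[0.5,-16.4,-11.6,2.0,0,0,-13.5],[0.5,-16.4,-11.6,2.0,0,0,-13.5],[0.5,-16.4,-11.6,2.0,0,0,-13.5],[0.5,-16.4,-11.6,2.0,0,0,-13.5],[0.5,-16.4,-11.6,2.0,0,0,-13.5],[0.5,-16.4,-11.6,2.0,0,0,-13.5],[0.5,-16.4,-11.6,2.0,0,0,-13.5],[0.5,-16.4,-11.6,2.0,0,0,-13.5],[0.5,-16.4,-11.6,2.0,0,0,-13.5],[0.5,-16.4,-11.6,2.0,0,0,-13.5]]]'

```text
time: 1.53
tcp_pos: [367.1, 264.5, 195.5]
tool_rot: [-1.312, 2.854, 0.0]
wrist_force: [0.9, 0.8, -0.2]
opening: 0.5
```

```bash
python3 - <<'E'
from h import *
s=manip.observe();print(s['tcp_pos'],yaw(s),s['q'],s['opening'],mv((526,84,170),-112.3))
E
```

```text
[367.08307711 264.49242857 195.49740568] -130.61152021967925 [ 4.38504845e-01  1.06957708e-01 -2.63637645e-01  1.19953782e+00
  3.29573372e-05 -4.23486654e-01] 0.5000467751028524 [1.12, -7.94, 0.85, 0.0, 0.0, -3.05]
```

Call:
play_rows --rows '[[[0.5,1.1,-7.95,0.85,0,0,-3.05],[0.5,1.1,-7.95,0.85,0,0,-3.05],[0.5,1.1,-7.95,0.85,0,0,-3.05],[0.5,1.1,-7.95,0.85,0,0,-3.05],[0.5,1.1,-7.95,0.85,0,0,-3.05],[0.5,1.1,-7.95,0.85,0,0,-3.05],[0.5,1.1,-7.95,0.85,0,0,-3.05],[0.5,1.1,-7.95,0.85,0,0,-3.05],[0.5,1.1,-7.95,0.85,0,0,-3.05]]]'

```text
time: 2.28
tcp_pos: [524.6, 84.6, 169.7]
tool_rot: [1.741, -2.614, -0.001]
wrist_force: [0.9, 0.2, 0.3]
opening: 0.502
```

```bash
python3 - <<'E'
from h import *
s=manip.observe();print(s['tcp_pos'],yaw(s),s['q'],s['opening'])
im=snap('wrist'); 
for p in [(526,84,95),(618,310,95),(572,197,108),(737,127,115)]: 
    u=w2pix('wrist',p,s); print(u); cv2.circle(im,(int(u[0]),int(u[1])),3,(255,0,255),1)
cv2.imwrite('pics/w1.png',im[:,:,::-1])
E
```

```text
[524.57981823  84.61213299 169.65606282] -112.68036342999282 [ 1.79383663e-03  2.53299935e-01 -1.44977569e-01  1.17346246e+00
  2.40878405e-04 -1.17315552e+00] 0.5015794459719175
(np.float64(318.40612335894497), np.float64(248.34579326796097))
(np.float64(321.7813374284971), np.float64(480.25208670718814))
(np.float64(320.3875366188744), np.float64(406.3570890698159))
(np.float64(103.06374712699511), np.float64(391.80916370095315))
```

View pics/w1.png

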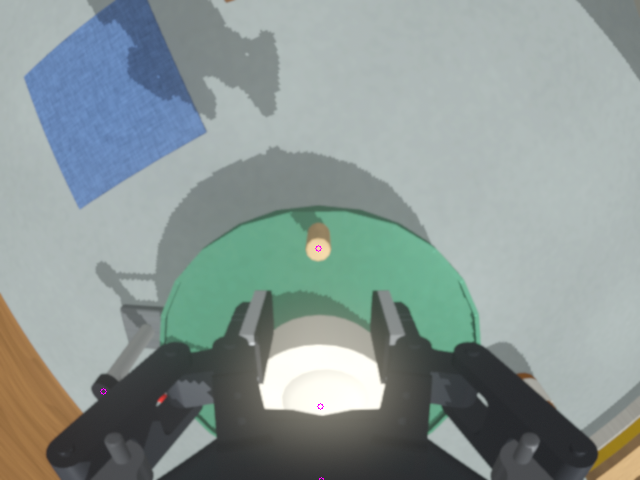

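The wrist view shows peg A at px (318,248), right on the predicted mark. I'll descend and cage it.

```bash
python3 - <<'E'
from h import *
s=manip.observe();print(s['tcp_pos'],yaw(s),mv((526,84,67),-112.3))
E
```

```text
[524.24187181  85.2302356  169.92164682] -112.61011856842796 [0.02, -0.07, 3.43, 0.0, 0.0, -0.05]
```

Call:
play_rows --rows '[[[0.5,0.02,-0.06,1.2,0,0,0],[0.5,0.02,-0.06,2.3,0,0,0],[0.5,0.02,-0.06,3.1,0,0,0],[0.5,0.02,-0.06,3.43,0,0,0],[0.5,0.02,-0.06,3.43,0,0,0],[0.75,0.02,-0.06,3.43,0,0,0],[0.75,0.02,-0.06,3.43,0,0,0],[0.75,0.02,-0.06,3.43,0,0,0],[0.75,0.02,-0.06,3.43,0,0,0],[0.75,0.02,-0.06,3.43,0,0,0]]]'

```text
time: 3.17
tcp_pos: [526.8, 83.5, 67.9]
tool_rot: [-1.742, 2.613, -0.001]
wrist_force: [0.0, 0.4, 1.3]
opening: 0.249
```

```bash
cat > arc.py <<'E'
import sys
from h import *
# rows following circle about C: args total_deg(cw positive) nrows closure z r
tot,n,clo,z,r=map(float,sys.argv[1:6]); n=int(n)
C=np.array([572.,197.]);s=manip.observe();p0=s['tcp_pos'];y0=yaw(s)
f0=np.degrees(np.arctan2(p0[1]-C[1],p0[0]-C[0])); print('now',p0.round(1),round(y0,1),'phi',round(f0,1),s['wrist_force'].round(1),s['q'].round(2))
for i in range(n):
    f=f0-tot*(i+1)/n
    print([clo]+mv((C[0]+r*np.cos(np.radians(f)),C[1]+r*np.sin(np.radians(f)),z),f,(p0,y0)),end=',')
E
python3 arc.py 45 10 0.75 67 123
```

```text
now [526.8  83.5  67.9] -112.6 phi -111.7 [0.  0.4 1.3] [-0.    0.33 -0.31  0.92 -0.   -1.18]
[0.75, 0.02, 0.32, 0.03, 0.0, 0.0, 0.6],[0.75, -0.01, 0.64, 0.03, 0.0, 0.0, 1.35],[0.75, -0.07, 0.96, 0.03, 0.0, 0.0, 2.1],[0.75, -0.15, 1.27, 0.03, 0.0, 0.0, 2.85],[0.75, -0.26, 1.57, 0.03, 0.0, 0.0, 3.6],[0.75, -0.39, 1.87, 0.03, 0.0, 0.0, 4.35],[0.75, -0.54, 2.15, 0.03, 0.0, 0.0, 5.1],[0.75, -0.72, 2.42, 0.03, 0.0, 0.0, 5.85],[0.75, -0.91, 2.68, 0.03, 0.0, 0.0, 6.6],[0.75, -1.13, 2.92, 0.03, 0.0, 0.0, 7.35],
```

Call:
play_rows --rows '[[[0.75,0.02,0.32,0.03,0,0,0.6],[0.75,-0.01,0.64,0.03,0,0,1.35],[0.75,-0.07,0.96,0.03,0,0,2.1],[0.75,-0.15,1.27,0.03,0,0,2.85],[0.75,-0.26,1.57,0.03,0,0,3.6],[0.75,-0.39,1.87,0.03,0,0,4.35],[0.75,-0.54,2.15,0.03,0,0,5.1],[0.75,-0.72,2.42,0.03,0,0,5.85],[0.75,-0.91,2.68,0.03,0,0,6.6],[0.75,-1.13,2.92,0.03,0,0,7.35]]]'

```text
time: 4.0
tcp_pos: [458.4, 148.6, 66.6]
tool_rot: [-0.627, 3.078, -0.001]
wrist_force: [1.1, -0.9, 0.5]
opening: 0.251
```

```bash
python3 arc.py 45 10 0.75 67 123; python3 -c "
from h import *
snap('top')
for d in cams.outline_of('top','peg_a'):print(d['conf'],d['extent'])
im=cams.snapshot('top')
"
```

```text
now [458.4 148.6  66.6] -157.0 phi -156.9 [ 1.1 -0.9  0.5] [ 0.14  0.26 -0.43  0.88 -0.   -0.26]
[0.75, -0.03, 0.32, -0.01, 0.0, 0.0, 0.74],[0.75, -0.07, 0.64, -0.01, 0.0, 0.0, 1.49],[0.75, -0.13, 0.96, -0.01, 0.0, 0.0, 2.24],[0.75, -0.22, 1.27, -0.01, 0.0, 0.0, 2.99],[0.75, -0.33, 1.57, -0.01, 0.0, 0.0, 3.74],[0.75, -0.46, 1.86, -0.01, 0.0, 0.0, 4.49],[0.75, -0.62, 2.14, -0.01, 0.0, 0.0, 5.24],[0.75, -0.8, 2.41, -0.01, 0.0, 0.0, 5.99],[0.75, -1.0, 2.66, -0.01, 0.0, 0.0, 6.74],[0.75, -1.22, 2.9, -0.01, 0.0, 0.0, 7.49],0.71 [204.1, 141.6, 309.1, 229.1]
```

Call:
play_rows --rows '[[[0.75,-0.03,0.32,-0.01,0,0,0.74],[0.75,-0.07,0.64,-0.01,0,0,1.49],[0.75,-0.13,0.96,-0.01,0,0,2.24],[0.75,-0.22,1.27,-0.01,0,0,2.99],[0.75,-0.33,1.57,-0.01,0,0,3.74],[0.75,-0.46,1.86,-0.01,0,0,4.49],[0.75,-0.62,2.14,-0.01,0,0,5.24],[0.75,-0.8,2.41,-0.01,0,0,5.99],[0.75,-1.0,2.66,-0.01,0,0,6.74],[0.75,-1.22,2.9,-0.01,0,0,7.49]]]'

```text
time: 4.98
tcp_pos: [457.9, 242.7, 66.4]
tool_rot: [-0.592, -3.085, 0.001]
wrist_force: [-0.9, -0.8, 1.5]
opening: 0.25
```

```bash
python3 arc.py 45 10 0.75 67 123
```

```text
now [457.9 242.7  66.4] 158.3 phi 158.2 [-0.9 -0.8  1.5] [ 0.33  0.31 -0.35  0.91 -0.    0.7 ]
[0.75, -0.01, 0.32, -0.02, 0.0, 0.0, 0.76],[0.75, -0.05, 0.64, -0.02, 0.0, 0.0, 1.51],[0.75, -0.11, 0.96, -0.02, 0.0, 0.0, 2.26],[0.75, -0.2, 1.27, -0.02, 0.0, 0.0, 3.01],[0.75, -0.31, 1.57, -0.02, 0.0, 0.0, 3.76],[0.75, -0.45, 1.86, -0.02, 0.0, 0.0, 4.51],[0.75, -0.6, 2.14, -0.02, 0.0, 0.0, 5.26],[0.75, -0.78, 2.41, -0.02, 0.0, 0.0, 6.01],[0.75, -0.98, 2.66, -0.02, 0.0, 0.0, 6.76],[0.75, -1.2, 2.9, -0.02, 0.0, 0.0, 7.51],
```

Call:
play_rows --rows '[[[0.75,-0.01,0.32,-0.02,0,0,0.76],[0.75,-0.05,0.64,-0.02,0,0,1.51],[0.75,-0.11,0.96,-0.02,0,0,2.26],[0.75,-0.2,1.27,-0.02,0,0,3.01],[0.75,-0.31,1.57,-0.02,0,0,3.76],[0.75,-0.45,1.86,-0.02,0,0,4.51],[0.75,-0.6,2.14,-0.02,0,0,5.26],[0.75,-0.78,2.41,-0.02,0,0,6.01],[0.75,-0.98,2.66,-0.02,0,0,6.76],[0.75,-1.2,2.9,-0.02,0,0,7.51]]]'

```text
time: 5.82
tcp_pos: [523.7, 310.2, 66.9]
tool_rot: [-1.728, -2.623, 0.001]
wrist_force: [-2.0, 0.0, 1.1]
opening: 0.249
```

```bash
python3 arc.py 41 10 0.75 67 123
```

```text
now [523.7 310.2  66.9] 113.2 phi 113.1 [-2.   0.   1.1] [ 0.4   0.45 -0.13  1.    0.    1.56]
[0.75, -0.01, 0.29, -0.0, 0.0, 0.0, 0.71],[0.75, -0.05, 0.58, -0.0, 0.0, 0.0, 1.39],[0.75, -0.1, 0.87, -0.0, 0.0, 0.0, 2.08],[0.75, -0.17, 1.16, -0.0, 0.0, 0.0, 2.76],[0.75, -0.27, 1.44, -0.0, 0.0, 0.0, 3.44],[0.75, -0.38, 1.71, -0.0, 0.0, 0.0, 4.13],[0.75, -0.51, 1.97, -0.0, 0.0, 0.0, 4.81],[0.75, -0.66, 2.22, -0.0, 0.0, 0.0, 5.49],[0.75, -0.83, 2.46, -0.0, 0.0, 0.0, 6.18],[0.75, -1.02, 2.69, -0.0, 0.0, 0.0, 6.86],
```

Call:
play_rows --rows '[[[0.75,-0.01,0.29,0,0,0,0.71],[0.75,-0.05,0.58,0,0,0,1.39],[0.75,-0.1,0.87,0,0,0,2.08],[0.75,-0.17,1.16,0,0,0,2.76],[0.75,-0.27,1.44,0,0,0,3.44],[0.75,-0.38,1.71,0,0,0,4.13],[0.75,-0.51,1.97,0,0,0,4.81],[0.75,-0.66,2.22,0,0,0,5.49],[0.75,-0.83,2.46,0,0,0,6.18],[0.75,-1.02,2.69,0,0,0,6.86]]]'

```text
time: 6.65
tcp_pos: [610.2, 313.8, 66.8]
tool_rot: [-2.54, -1.848, 0.0]
wrist_force: [-1.0, 0.8, -0.4]
opening: 0.248
```

```bash
python3 arc.py 6 5 0.75 67 123; python3 - <<'E'
from h import *
t=snap('top','top1.png');w=snap('wrist')
o=np.hstack([cv2.resize(t[115:265,190:340],(480,480),interpolation=2)]);
cv2.imwrite('pics/tw1.png',o[:,:,::-1]);cv2.imwrite('pics/w2.png',w[:,:,::-1])
E
```

```text
now [610.2 313.8  66.8] 72.1 phi 71.9 [-1.   0.8 -0.4] [0.35 0.57 0.09 1.09 0.   2.24]
[0.75, 0.0, 0.09, -0.01, 0.0, 0.0, 0.23],[0.75, -0.0, 0.17, -0.01, 0.0, 0.0, 0.43],[0.75, -0.01, 0.26, -0.01, 0.0, 0.0, 0.63],[0.75, -0.01, 0.34, -0.01, 0.0, 0.0, 0.83],[0.75, -0.02, 0.43, -0.01, 0.0, 0.0, 1.03],
```

View pics/tw1.png

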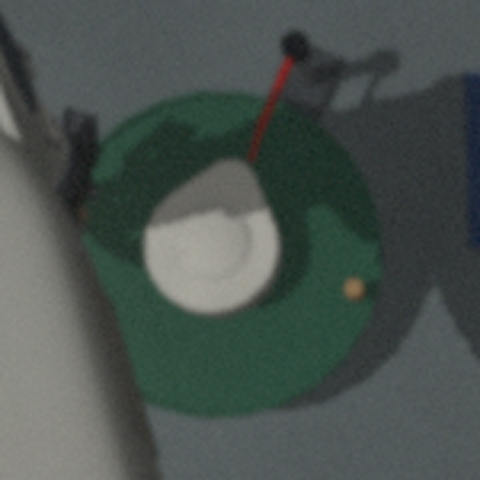

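The bulge is now a few degrees short of the pointer tip (crop (250,161)), and peg B shows at (353,289). I'll measure the angle left to go.

```bash
python3 - <<'E'
from h import *
C=np.array([572.,197.])
q=lambda x,y:(190+x/3.2-.3,115+y/3.2-.3)
for n,c,z in [('post',(295,44),115),('tip',(250,160),90),('pegb',(353.5,289),95)]:
    p=pix2w('top',q(*c),z);d=p[:2]-C;print(n,p.round(1),np.hypot(*d).round(1),np.degrees(np.arctan2(d[1],d[0])).round(1))
E
```

```text
post [739.9 128.7 115. ] 181.3 -22.2
tip [647.9 168.1  90. ] 81.2 -20.8
pegb [537.8  80.7  95. ] 121.2 -106.4
```

Call:
play_rows --rows '[[[0.75,0,0.13,0,0,0,0.3],[0.75,-0.01,0.26,0,0,0,0.6],[0.75,-0.02,0.39,0,0,0,0.9],[0.75,-0.02,0.39,0,0,0,0.9],[0.65,-0.02,0.36,0,0,0,0.9],[0.6,-0.02,0.3,0,0,0,0.9],[0.5,-0.02,0.3,-1.2,0,0,0.9],[0.5,-0.02,0.3,-2.4,0,0,0.9],[0.5,-0.02,0.3,-3.6,0,0,0.9],[0.5,-0.02,0.3,-3.6,0,0,0.9]]]'

```text
time: 7.58
tcp_pos: [619.6, 312.0, 183.1]
tool_rot: [2.62, 1.729, 0.016]
wrist_force: [1.1, 0.2, 1.2]
opening: 0.497
```

```bash
python3 - <<'E'
from h import *
s=manip.observe();print(s['tcp_pos'],yaw(s),s['q'].round(2))
# camera above pointer tip: cam = tcp + 81*x ; view yaw so that camera sits over (647,167)
for y in (72,-22,150): 
    t=np.radians(y);print(y,mv((647-60*np.cos(t),168-60*np.sin(t),190),y))
E
```

```text
[619.61922685 311.96015832 183.13778456] 66.86630903848078 [ 0.35  0.52  0.3   1.35 -0.    2.32]
72 [-6.05, 2.9, -0.23, 0.0, 0.0, -0.86]
-22 [-4.09, 0.72, -0.23, 0.0, 0.0, 14.81]
150 [-4.29, 4.71, -0.23, 0.0, 0.0, -13.86]
```

Call:
play_rows --rows '[[[0.5,-1.2,0.6,-0.25,0,0,-0.3],[0.5,-2.4,1.2,-0.25,0,0,-0.6],[0.5,-3.6,1.8,-0.25,0,0,-0.86],[0.5,-4.8,2.4,-0.25,0,0,-0.86],[0.5,-6.0,2.9,-0.25,0,0,-0.86],[0.5,-6.05,2.9,-0.25,0,0,-0.86],[0.5,-6.05,2.9,-0.25,0,0,-0.86],[0.5,-6.05,2.9,-0.25,0,0,-0.86],[0.5,-6.05,2.9,-0.25,0,0,-0.86]]]'

```text
time: 8.33
tcp_pos: [625.9, 111.0, 182.5]
tool_rot: [-2.542, -1.846, -0.0]
wrist_force: [-0.5, 0.0, -0.2]
opening: 0.495
```

```bash
python3 - <<'E'
from h import *
s=manip.observe();print(s['tcp_pos'],yaw(s))
w=snap('wrist','w3.png');np.save('s3.npy',s,allow_pickle=True)
for p in [(572,197,108),(647,168,90),(739,128,115)]: print(np.round(w2pix('wrist',p,s)))
E
```

```text
[625.85751808 110.99551616 182.53596017] 71.98865632331295
[193. 145.]
[326. 146.]
[490. 171.]
```

View pics/w3.png

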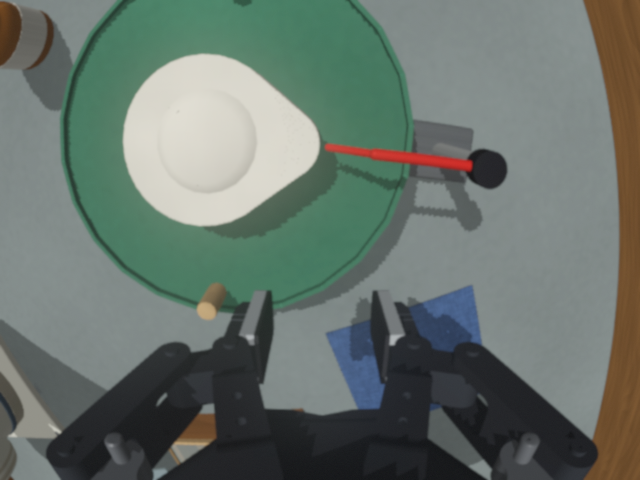

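```bash
cat > ang.py <<'E'
from h import *
from scipy.optimize import least_squares
def cast(imf,s,C0=(572,197)):
    im=cv2.imread(imf);hsv=cv2.cvtColor(im,cv2.COLOR_BGR2HSV)
    m=cv2.inRange(hsv,(0,0,185),(60,50,255))
    m=cv2.morphologyEx(m,cv2.MORPH_OPEN,np.ones((5,5)))
    u=w2pix('wrist',(*C0,100),s);n,l=cv2.connectedComponents(m);k=l[int(u[1]),int(u[0])]
    c=max(cv2.findContours((l==k).astype(np.uint8),0,1)[0],key=cv2.contourArea)[:,0]
    P=np.array([pix2w('wrist',p,100,s)[:2] for p in c])
    # outline: hull of circle R55 at C and circle r22 at 53 along a (support function)
    th=np.radians(np.arange(0,360,3))
    N=np.c_[np.cos(th),np.sin(th)]; H=(P@N.T).max(0)
    f=lambda x:np.maximum(x[3],22+x[4]+53*(N@[np.cos(x[2]),np.sin(x[2])]))+N@x[:2]-H
    r=least_squares(f,[*C0,np.radians(-22),55,0],loss='soft_l1')
    return r.x[:2],np.degrees(r.x[2]),r.x[3:],np.abs(r.fun).mean(),cv2.boundingRect(c)
E
python3 - <<'E'
from ang import *
s=np.load('s3.npy',allow_pickle=True).item()
C,a,_,e,bb=cast('pics/w3.png',s);print(C,a,_,e,bb)
for n,c,z in [('post',(488,169),115),('tip',(324,147),90),('pegb',(207.5,311),95),('arm',(371,154),105)]:
    p=pix2w('wrist',c,z,s);d=p[:2]-C;print(n,p.round(1),np.hypot(*d).round(1),np.degrees(np.arctan2(d[1],d[0])).round(1))
E
```

```text
[573.41694047 198.39260212] -21.870610452150476 [54.77171853 -0.29249852] 0.06383225865256388 (123, 54, 196, 172)
post [737.9 129.7 115. ] 178.2 -22.7
tip [645.6 167.9  90. ] 78.3 -22.9
pegb [528.7  84.4  95. ] 122.5 -111.4
arm [671.2 156.8 105. ] 106.3 -23.0
```

The fit puts the high spot at -21.9° and the pointer at -22.8°, so it is 0.9° short. I'll trim it by gripping peg B, with the camera facing the cast.

```bash
python3 - <<'E'
from h import *
print(mv((525.8,85,175),67.2),mv((525.8,85,67),67.2))
E
```

```text
[-1.86, -2.9, 0.25, 0.0, 0.0, 0.8] [-1.86, -2.9, 3.85, 0.0, 0.0, 0.8]
```

Call:
play_rows --rows '[[[0.5,-0.95,-1.45,0.25,0,0,0.8],[0.5,-1.86,-2.9,0.25,0,0,0.8],[0.5,-1.86,-2.9,0.25,0,0,0.8],[0.5,-1.86,-2.9,0.3,0,0,0.8],[0.5,-1.86,-2.9,1.4,0,0,0.8],[0.5,-1.86,-2.9,2.6,0,0,0.8],[0.5,-1.86,-2.9,3.6,0,0,0.8],[0.5,-1.86,-2.9,3.85,0,0,0.8],[0.5,-1.86,-2.9,3.85,0,0,0.8],[0.5,-1.86,-2.9,3.85,0,0,0.8]]]'

```text
time: 9.22
tcp_pos: [526.8, 84.5, 67.8]
tool_rot: [2.617, 1.737, 0.001]
wrist_force: [0.4, -0.4, 0.8]
opening: 0.499
```

Call:
play_rows --rows '[[[0.7,0,0,0,0,0,0],[0.75,0,0,0,0,0,0],[0.78,0,0,0,0,0,0],[0.8,0,0,0,0,0,0],[0.82,0,0,0,0,0,0],[0.85,0,0,0,0,0,0],[0.85,0,0,0,0,0,0],[0.85,0,0,0,0,0,0]]]'

```text
time: 9.88
tcp_pos: [526.7, 83.8, 68.1]
tool_rot: [2.618, 1.735, 0.003]
wrist_force: [-1.2, 0.1, 8.1]
opening: 0.168
```

```bash
python3 - <<'E'
from ang import *
s=manip.observe();print(s['tcp_pos'],yaw(s),s['opening'],s['wrist_force'])
w=snap('wrist','w4.png');np.save('s4.npy',s,allow_pickle=True)
print(cast('pics/w4.png',s,(573,198)))
E
```

```text
[526.71958962  83.78991389  68.12731011] 67.07787780738047 0.16844340521458426 [-1.23687962  0.08473877  8.06083759]
(array([492.08344589,   9.10884348]), np.float64(-823.60309979338), array([249.74820747,  72.65140336]), np.float64(30.836005291301884), (0, 0, 640, 480))
```

View pics/w4.png

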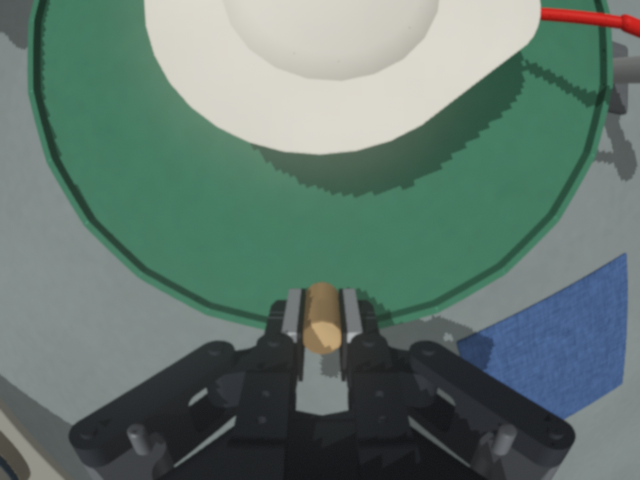

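Call:
play_rows --rows '[[[0.7,0,0,0,0,0,0],[0.55,0,0,0,0,0,0],[0.5,0,0,0,0,0,0],[0.5,0,0,-1.2,0,0,0],[0.5,0,0,-2.4,0,0,0],[0.5,0,0,-3.8,0,0,0],[0.5,0.9,1.4,-3.8,0,0,0],[0.5,1.86,2.9,-3.8,0,0,-0.8],[0.5,1.86,2.9,-3.8,0,0,-0.8],[0.5,1.86,2.9,-3.8,0,0,-0.8]]]'

```text
time: 10.77
tcp_pos: [631.2, 101.7, 179.7]
tool_rot: [2.543, 1.844, 0.001]
wrist_force: [-1.6, 0.4, -1.0]
opening: 0.502
```

```bash
python3 - <<'E'
from ang import *
s=manip.observe();print(s['tcp_pos'],yaw(s),s['opening'],s['wrist_force'])
w=snap('wrist','w5.png')
print(cast('pics/w5.png',s,(573,198)))
# box: go above lug, yaw aligned with box (-8)
print(mv((487,-199,200),-8), mv((487,-199,200),172))
E
```

```text
[631.15799939 101.66922185 179.70963926] 71.90354069637414 0.5024950516091006 [-1.56547747  0.43339178 -0.98544396]
(array([573.46771395, 198.36490007]), np.float64(-22.2063067438242), array([54.74447075, -0.15516563]), np.float64(0.0720171949272552), (111, 44, 195, 172))
[-10.99, -1.39, -0.68, 0.0, 0.0, 13.31] [-10.99, -1.39, -0.68, 0.0, 0.0, -16.69]
```

High spot at -22.2° against the pointer's -22.8°, which is good. Now to the box, above the tab lug.

Call:
play_rows --rows '[[[0.6,-11,-1.4,-0.7,0,0,-16.7],[0.6,-11,-1.4,-0.7,0,0,-16.7],[0.6,-11,-1.4,-0.7,0,0,-16.7],[0.6,-11,-1.4,-0.7,0,0,-16.7],[0.6,-11,-1.4,-0.7,0,0,-16.7],[0.6,-11,-1.4,-0.7,0,0,-16.7],[0.6,-11,-1.4,-0.7,0,0,-16.7],[0.6,-11,-1.4,-0.7,0,0,-16.7],[0.6,-11,-1.4,-0.7,0,0,-16.7],[0.6,-11,-1.4,-0.7,0,0,-16.7]]]'

```text
time: 11.65
tcp_pos: [482.7, -202.3, 202.3]
tool_rot: [-1.083, -2.949, 0.002]
wrist_force: [-0.2, 1.1, 0.3]
opening: 0.401
```

Call:
play_rows --rows '[[[0.6,0,0,0,0,0,-4.7],[0.6,0,0,0,0,0,-4.7],[0.6,0,0,0,0,0,-4.7],[0.6,0,0,0,0,0,-4.7],[0.6,0,0,0,0,0,-4.7],[0.6,0,0,0,0,0,-4.7]]]'

```text
time: 12.15
tcp_pos: [484.6, -198.9, 202.0]
tool_rot: [-0.34, -3.123, -0.0]
wrist_force: [0.2, -0.4, 0.3]
opening: 0.4
```

```bash
python3 - <<'E'
from h import *
s=manip.observe();print(s['tcp_pos'],yaw(s),s['q'].round(2))
w=snap('wrist');np.save('s6.npy',s,allow_pickle=True)
for t,z in [('tab_lug',76.5),('pane',50),('weight1',34),('weight_box',51)]:
    for d in cams.outline_of('wrist',t):
        c=cen(d['region']);print(t,round(d['conf'],2),np.round(d['extent']),np.round(c),np.round(pix2w('wrist',c,z,s)))
a=np.radians(-8);X=np.array([np.cos(a),np.sin(a)]);Y=np.array([-X[1],X[0]]);B=np.array([430.5,-188])
for bx,by,z in [(85,85,51),(85,-85,51),(-85,-85,51),(-85,85,51),(59,0,76.5),(0,0,74)]:
    u=w2pix('wrist',(*(B+bx*X+by*Y),z),s);cv2.circle(w,(int(u[0]),int(u[1])),3,(255,0,255),1)
cv2.imwrite('pics/w6.png',w[:,:,::-1])
E
```

```text
[ 484.61700991 -198.85351819  202.04147396] 167.55925789900328 [-0.55  0.22 -0.1   1.25 -0.   -0.33]
tab_lug 0.94 [311. 209. 338. 272.] [325. 243.] [ 500. -200.   76.]
tab_lug 0.46 [211.  40. 425. 273.] [318. 167.] [ 441. -192.   76.]
pane 0.93 [153.   5. 224.  29.] [180.  10.] [ 288. -274.   50.]
pane 0.82 [221.  45. 423. 247.] [324. 143.] [ 427. -185.   50.]
pane 0.8 [ 31. 110. 136. 244.] [ 81. 177.] [ 398. -409.   50.]
weight1 0.61 [572. 116. 640. 391.] [612. 247.] [592. 115.  34.]
weight1 0.2 [584. 112. 640. 334.] [616. 234.] [577. 120.  34.]
weight_box 0.66 [212.  41. 429. 276.] [319. 166.] [ 444. -193.   51.]
```

View pics/w6.png

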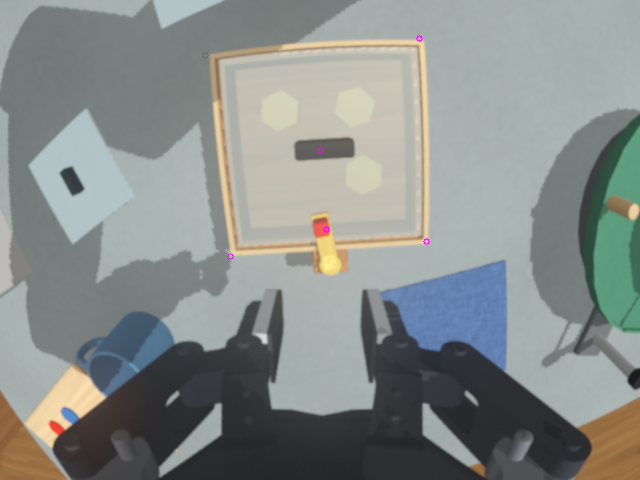

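The wrist view shows the box corners at (211,57), (424,42), (428,243) and (232,257). The lug top is at (320,225), the handle at (324,149), and three weights are at (279,110), (355,106) and (364,174).

```bash
python3 - <<'E'
from h import *
s=np.load('s6.npy',allow_pickle=True).item()
P=[pix2w('wrist',c,51,s)[:2] for c in [(211,57),(424,42),(428,243),(232,257)]]
P=np.array(P);B=P.mean(0);X=(P[2]+P[3]-P[0]-P[1]);th=np.degrees(np.arctan2(X[1],X[0]));Y=P[1]+P[2]-P[0]-P[3];print(P.round(),B,th,np.degrees(np.arctan2(Y[1],Y[0]))-90,np.linalg.norm(X)/2,np.linalg.norm(Y)/2)
th=np.radians((th+np.degrees(np.arctan2(Y[1],Y[0]))-90)/2);r=np.array([[np.cos(th),-np.sin(th)],[np.sin(th),np.cos(th)]])
for n,c,z in [('lug',(320,224),76.5),('piv',(331,266),60),('handle',(324,149),74),('w',(279,110),34),('w',(355,106),34),('w',(364,174),34)]:
    p=pix2w('wrist',c,z,s)[:2];print(n,p.round(1),'box',((p-B)@r).round(1))
print('lug nominal',B+r@[59,0],'piv',B+r@[96,0],np.degrees(th))
for t in (0,): print(mv((*(B+r@[59,0]),64),172.5))
E
```

```text
[[ 337. -256.]
 [ 362.  -89.]
 [ 528. -115.]
 [ 504. -283.]] [ 432.63373337 -185.88944647] -8.8774944309231 -8.229070316937424 168.5425278860763 169.38974429717896
lug [ 483.9 -200.3] box [52.8 -6.6]
piv [ 526.3 -200.4] box [94.8 -0.4]
handle [ 429.7 -185.3] box [-3.   0.1]
w [ 393.  -214.9] box [-34.8 -34.6]
w [ 403.4 -153.2] box [-33.8  28. ]
w [ 461.1 -157.3] box [23.9 32.5]
lug nominal [ 490.97753418 -194.6644625 ] piv [ 527.56601944 -200.16743865] -8.553282373930259
[-0.16, 0.19, 4.6, 0.0, 0.0, -0.8]
```

```bash
python3 - <<'E'
from h import *
print(mv((490.5,-201.1,64),181))
p=np.array([527.3,-200.2]);f=lambda a:(p[0]+37*np.cos(np.radians(a)),p[1]+37*np.sin(np.radians(a)),63.5)
c=(np.array([490.5,-201.1,64]),181.)
for a in np.linspace(181,254,11)[1:]: print([0.75]+mv(f(a),a,c),end=',')
E
```

```text
[-0.19, -0.03, 4.6, 0.0, 0.0, -2.22]
[0.75, -0.0, -0.15, 0.02, 0.0, 0.0, -1.22],[0.75, -0.03, -0.3, 0.02, 0.0, 0.0, -2.43],[0.75, -0.08, -0.45, 0.02, 0.0, 0.0, -3.65],[0.75, -0.15, -0.59, 0.02, 0.0, 0.0, -4.87],[0.75, -0.24, -0.73, 0.02, 0.0, 0.0, -6.08],[0.75, -0.34, -0.85, 0.02, 0.0, 0.0, -7.3],[0.75, -0.45, -0.95, 0.02, 0.0, 0.0, -8.52],[0.75, -0.58, -1.04, 0.02, 0.0, 0.0, -9.73],[0.75, -0.72, -1.12, 0.02, 0.0, 0.0, -10.95],[0.75, -0.87, -1.17, 0.02, 0.0, 0.0, -12.17],
```

Call:
play_rows --rows '[[[0.6,-0.19,-0.03,1.2,0,0,-1.1],[0.6,-0.19,-0.03,2.4,0,0,-2.22],[0.6,-0.19,-0.03,3.5,0,0,-2.22],[0.6,-0.19,-0.03,4.3,0,0,-2.22],[0.6,-0.19,-0.03,4.6,0,0,-2.22],[0.6,-0.19,-0.03,4.6,0,0,-2.22],[0.75,-0.19,-0.03,4.6,0,0,-2.22],[0.75,-0.19,-0.03,4.6,0,0,-2.22],[0.75,-0.19,-0.03,4.6,0,0,-2.22]]]'

```text
time: 13.15
tcp_pos: [491.7, -201.8, 65.7]
tool_rot: [-0.03, 3.139, -0.002]
wrist_force: [0.2, 0.8, -0.7]
opening: 0.248
```

Call:
play_rows --rows '[[[0.75,0,-0.15,0,0,0,-1.2],[0.75,-0.03,-0.3,0,0,0,-2.4],[0.75,-0.08,-0.45,0,0,0,-3.6],[0.75,-0.15,-0.59,0,0,0,-4.8],[0.75,-0.24,-0.73,0,0,0,-6],[0.75,-0.34,-0.85,0,0,0,-7.2],[0.75,-0.45,-0.95,0,0,0,-8.4],[0.75,-0.58,-1.04,0,0,0,-9.6],[0.75,-0.72,-1.12,0,0,0,-10.8],[0.75,-0.87,-1.17,0,0,0,-12]]]'

```text
time: 13.98
tcp_pos: [518.0, -236.3, 65.3]
tool_rot: [-1.87, 2.524, -0.003]
wrist_force: [-0.9, 1.0, -0.1]
opening: 0.255
```

```bash
python3 - <<'E'
from h import *
s=manip.observe();print(s['tcp_pos'],yaw(s),s['q'].round(2),s['wrist_force'])
print(mv((432.6,-185.9,170),171.5),mv((432.6,-185.9,170),261.5))
E
```

```text
[ 518.03966865 -236.34531341   65.32241153] -106.94053419635301 [-0.58  0.39 -0.23  0.95  0.   -1.85] [-0.86221776  0.95129368 -0.11540419]
[-0.78, 3.21, -3.49, 0.0, 0.0, 13.59] [-0.78, 3.21, -3.49, 0.0, 0.0, -1.41]
```

Call:
play_rows --rows '[[[0.65,0,0,-1.2,0,0,0],[0.6,0,0,-2.4,0,0,0],[0.5,0,0,-3.4,0,0,-0.5],[0.5,-0.4,1.2,-3.5,0,0,-1.4],[0.5,-0.78,2.4,-3.5,0,0,-1.4],[0.5,-0.78,3.2,-3.5,0,0,-1.4],[0.5,-0.78,3.2,-3.5,0,0,-1.4],[0.5,-0.78,3.2,-3.5,0,0,-1.4]]]'

```text
time: 14.65
tcp_pos: [432.5, -184.9, 170.8]
tool_rot: [-2.042, 2.386, -0.005]
wrist_force: [0.4, 0.2, 0.7]
opening: 0.498
```

```bash
python3 - <<'E'
from h import *
s=manip.observe();print(s['tcp_pos'],yaw(s),s['opening'])
w=snap('wrist');np.save('s7.npy',s,allow_pickle=True)
for p in [(430.5,-185.5,74),(527,-200,60)]:
    u=w2pix('wrist',p,s);print(np.round(u));cv2.circle(w,(int(u[0]),int(u[1])),3,(255,0,255),1)
cv2.imwrite('pics/w7.png',w[:,:,::-1])
E
```

```text
[ 432.48211828 -184.9212452   170.84548778] -98.89246535488766 0.49843475674002025
[324. 236.]
[193. 230.]
```

View pics/w7.png

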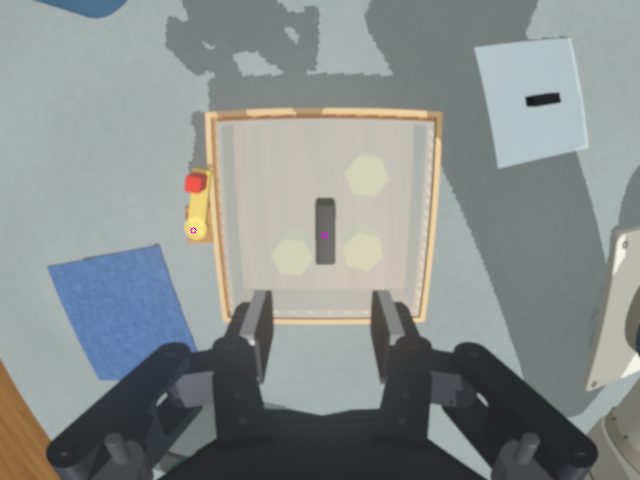

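The tab is clear, at (195,205), and the handle is at (325,231), aligned with the jaws. I'll descend and grip, and cross-check the mat centre meanwhile.

```bash
python3 - <<'E'
from h import *
s=np.load('s7.npy',allow_pickle=True).item()
c=[pix2w('wrist',q,3,s) for q in [(49,267),(159,245),(99,380)]];print(np.round(c),(c[1]+c[2])/2,[np.linalg.norm(c[0]-c[i]) for i in (1,2)])
h=pix2w('wrist',(325,231.5),74,s);print(h,mv((h[0],h[1],53),-98.5))
E
```

```text
[[ 746. -172.    3.]
 [ 591. -177.    3.]
 [ 746.  -14.    3.]] [668.32770994 -95.32872527   3.        ] [np.float64(155.61982618264446), np.float64(158.29438298507753)]
[ 429.45016271 -188.41180957   74.        ] [0.12, 0.11, 3.92, 0.0, 0.0, -0.07]
```

Call:
play_rows --rows '[[[0.5,0.12,0.1,1.2,0,0,-0.07],[0.5,0.12,0.1,2.4,0,0,-0.07],[0.5,0.12,0.1,3.4,0,0,-0.07],[0.5,0.12,0.1,3.9,0,0,-0.07],[0.5,0.12,0.1,3.9,0,0,-0.07],[1,0.12,0.1,3.9,0,0,-0.07],[1,0.12,0.1,3.9,0,0,-0.07],[1,0.12,0.1,3.9,0,0,-0.07],[1,0.12,0.1,3.9,0,0,-0.07],[1,0.12,0.1,3.9,0,0,-0.07]]]'

```text
time: 15.53
tcp_pos: [430.0, -188.6, 52.6]
tool_rot: [-2.051, 2.379, -0.003]
wrist_force: [2.0, -0.7, 1.0]
opening: 0.149
```

Call:
play_rows --rows '[[[1,0,0,0,0,0,0],[1,0,0,-0.3,0,0,0],[1,0,0,-0.7,0,0,0],[1,0,0,-1.2,0,0,0],[1,0,0,-1.8,0,0,0],[1,0,0,-2.5,0,0,0],[1,0,0,-3.3,0,0,0],[1,0,0,-3.5,0,0,0],[1,0,0,-3.5,0,0,0]]]'

```text
time: 16.28
tcp_pos: [429.8, -188.5, 158.7]
tool_rot: [-2.051, 2.379, -0.005]
wrist_force: [0.8, 0.1, -2.5]
opening: 0.148
```

```bash
python3 - <<'E'
from h import *
s=manip.observe();print(s['tcp_pos'],yaw(s),s['opening'],s['wrist_force'],s['q'].round(2))
print(mv((668.5,-95,s['tcp_pos'][2]),-88.5))
print(mv((668.5,-95,14),-88.5))
E
```

```text
[ 429.81913193 -188.48724742  158.7127283 ] -98.45477540933831 0.14838259199197024 [ 0.83632514  0.12233743 -2.47715578] [-0.59  0.16 -0.3   1.11 -0.   -2.02]
[-4.25, -7.41, -0.0, 0.0, 0.0, -1.66]
[-4.25, -7.41, 4.82, 0.0, 0.0, -1.66]
```

Call:
play_rows --rows '[[[1,-0.4,-0.7,0,0,0,0],[1,-0.9,-1.5,0,0,0,-0.3],[1,-1.4,-2.4,0,0,0,-0.6],[1,-1.9,-3.3,0,0,0,-0.9],[1,-2.4,-4.2,0,0,0,-1.2],[1,-2.9,-5.1,0,0,0,-1.5],[1,-3.4,-6.0,0,0,0,-1.66],[1,-3.9,-6.8,0,0,0,-1.66],[1,-4.25,-7.4,0,0,0,-1.66],[1,-4.25,-7.4,0,0,0,-1.66]]]'

```text
time: 17.12
tcp_pos: [669.8, -92.8, 153.8]
tool_rot: [2.252, -2.189, -0.004]
wrist_force: [-0.8, -0.9, -2.5]
opening: 0.146
```

```bash
python3 - <<'E'
from h import *
s=manip.observe();print(s['tcp_pos'],yaw(s),s['opening'],s['wrist_force'],s['q'].round(2))
print(mv((668.5,-95,12),-88.5))
snap('wrist','w8.png')
E
```

```text
[669.84948112 -92.7835692  153.83273935] -88.37648690356902 0.145548773409364 [-0.82885395 -0.89666392 -2.47342102] [-0.26  0.5   0.21  1.27  0.   -1.86]
[0.07, 0.05, 4.73, 0.0, 0.0, 0.02]
```

View pics/w8.png

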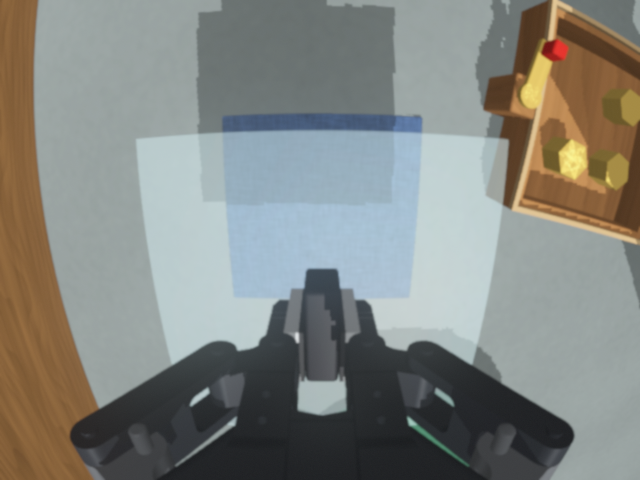

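The pane is held level over the mat. Three weights show in the open box. I'll lower the pane.

Call:
play_rows --rows '[[[1,0.05,0.04,0.8,0,0,0],[1,0.05,0.04,1.8,0,0,0],[1,0.05,0.04,2.8,0,0,0],[1,0.05,0.04,3.7,0,0,0],[1,0.05,0.04,4.3,0,0,0],[1,0.05,0.04,4.6,0,0,0],[1,0.05,0.04,4.74,0,0,0],[1,0.05,0.04,4.74,0,0,0],[1,0.05,0.04,4.74,0,0,0]]]'

```text
time: 17.92
tcp_pos: [666.7, -96.5, 15.7]
tool_rot: [-2.25, 2.192, -0.002]
wrist_force: [-0.2, 0.4, -1.5]
opening: 0.147
```

Call:
play_rows --rows '[[[0.8,0,0,0,0,0,0],[0.6,0,0,0,0,0,0],[0.5,0,0,0,0,0,0],[0.5,0,0,0,0,0,0],[0.5,0,0,-1.2,0,0,0],[0.5,0,0,-2.4,0,0,0],[0.5,0,0,-3.6,0,0,0],[0.5,0,0,-4.8,0,0,0],[0.5,0,0,-5.6,0,0,0],[0.5,0,0,-5.6,0,0,0]]]'

```text
time: 18.75
tcp_pos: [668.4, -96.6, 189.6]
tool_rot: [-2.247, 2.189, -0.013]
wrist_force: [-0.2, -1.8, -0.1]
opening: 0.501
```

```bash
python3 - <<'E'
from h import *
s=manip.observe();print(s['tcp_pos'],yaw(s),s['opening'],s['wrist_force'],s['q'].round(2))
w=snap('wrist','w9.png');np.save('s9.npy',s,allow_pickle=True)
for t,z in [('pane',8),('mat',3)]:
    for d in cams.outline_of('wrist',t):
        c=cen(d['region']);print(t,round(d['conf'],2),np.round(d['extent']),np.round(pix2w('wrist',c,z,s)))
g=cv2.cvtColor(w,cv2.COLOR_RGB2GRAY);u=w2pix('wrist',(668.5,-95,32),s);print(u)
hsv=cv2.cvtColor(w,cv2.COLOR_RGB2HSV);
x,y=map(int,u);m=(g[y-60:y+60,x-60:x+60]<60).astype(np.uint8);n,l,st,ce=cv2.connectedComponentsWithStats(m)
for i in range(1,n):
    if st[i,4]>60:print(st[i],ce[i]+[x-60,y-60],pix2w('wrist',ce[i]+[x-60,y-60],30,s).round(1))
E
```

```text
[668.36682637 -96.60615664 189.61225482] -88.48326902505175 0.5011447123131153 [-0.15068489 -1.84311328 -0.10381131] [-0.27  0.48  0.26  1.34 -0.   -1.86]
pane 0.77 [234. 122. 416. 290.] [667. -99.   8.]
pane 0.71 [302. 375. 491. 474.] [561. 168.   8.]
pane 0.39 [261. 371. 491. 480.] [604. 151.   8.]
mat 0.56 [232. 116. 411. 262.] [ 690. -157.    3.]
(np.float64(322.592378280723), np.float64(215.69971301533872))
```

View pics/w9.png

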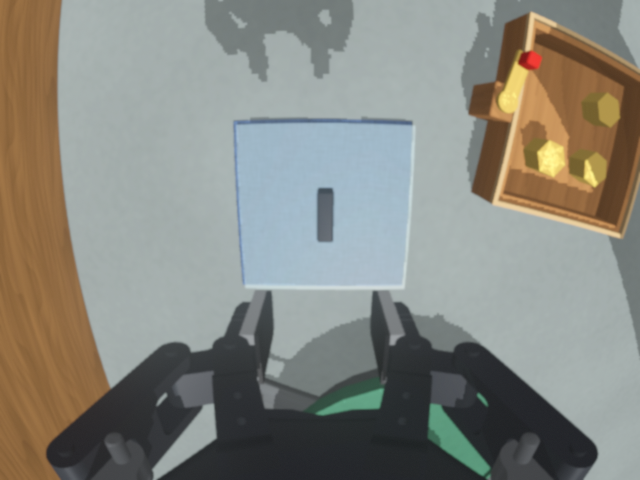

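The pane lies flat on the mat within about 2 mm of centre. Next a look straight above the weights.

```bash
python3 - <<'E'
from h import *
print(mv((432,-170,200),-98.5))
E
```

```text
[2.26, 7.87, -0.58, 0.0, 0.0, 1.67]
```

Call:
play_rows --rows '[[[0.5,2.3,7.9,-0.5,0,0,1.67],[0.5,2.3,7.9,-0.5,0,0,1.67],[0.5,2.3,7.9,-0.5,0,0,1.67],[0.5,2.3,7.9,-0.5,0,0,1.67],[0.5,2.3,7.9,-0.5,0,0,1.67],[0.5,2.3,7.9,-0.5,0,0,1.67],[0.5,2.3,7.9,-0.5,0,0,1.67],[0.5,2.3,7.9,-0.5,0,0,1.67],[0.5,2.3,7.9,-0.5,0,0,1.67],[0.5,2.3,7.9,-0.5,0,0,1.67]]]'

```text
time: 19.73
tcp_pos: [432.0, -171.2, 197.1]
tool_rot: [2.051, -2.38, -0.001]
wrist_force: [-0.3, -0.6, 0.9]
opening: 0.498
```

```bash
python3 - <<'E'
from h import *
s=manip.observe();print(s['tcp_pos'],yaw(s),s['opening'],s['wrist_force'],s['q'].round(2))
w=snap('wrist','w10.png');np.save('s10.npy',s,allow_pickle=True)
for d in cams.outline_of('wrist','weight1'):
    c=cen(d['region']);print(round(d['conf'],2),np.round(d['extent']),np.round(pix2w('wrist',c,34,s)))
E
```

```text
[ 431.98089115 -171.210947    197.12071825] -98.48690243239312 0.4980330827881188 [-0.31728229 -0.57475646  0.93624185] [-0.56  0.13 -0.23  1.21  0.   -1.98]
0.92 [337. 201. 378. 242.] [ 404. -158.   34.]
0.68 [270. 206. 308. 246.] [ 460. -162.   34.]
0.65 [339. 134. 380. 170.] [ 394. -216.   34.]
```

View pics/w10.png

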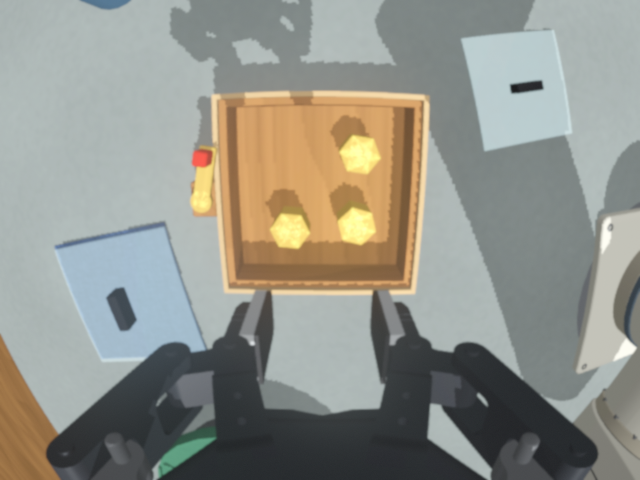

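All three weights are clear: (290,229), (356,225) and (360,154). I'll fit each one's centre and flat orientation.

```bash
cat > hexf.py <<'E'
from ang import *
def hexes(imf,s):
    im=cv2.imread(imf);hsv=cv2.cvtColor(im,cv2.COLOR_BGR2HSV)
    m=cv2.inRange(hsv,(22,60,190),(34,255,255));m=cv2.morphologyEx(m,cv2.MORPH_OPEN,np.ones((3,3)))
    out=[]
    for c in cv2.findContours(m,0,1)[0]:
        if not 300<cv2.contourArea(c)<6000: continue
        P=np.array([pix2w('wrist',p[0],34,s)[:2] for p in c])
        th=np.radians(np.arange(0,360,3));N=np.c_[np.cos(th),np.sin(th)];H=(P@N.T).max(0)
        def f(x):
            v=np.radians(np.arange(6)*60+30)+x[2];V=x[3]/np.cos(np.pi/6)*np.c_[np.cos(v),np.sin(v)]
            return (V@N.T).max(0)+N@x[:2]-H
        r=min((least_squares(f,[*P.mean(0),a,15]) for a in (0,.35,.7)),key=lambda r:r.cost)
        out.append((r.x[:2].round(1).tolist(),round(np.degrees(r.x[2])%60,1),round(2*r.x[3],1),round(np.abs(r.fun).mean(),2)))
    return out
E
python3 - <<'E'
from hexf import *
s=np.load('s10.npy',allow_pickle=True).item()
for o in hexes('pics/w10.png',s):
    print(o)
E
```

```text
([461.2, -158.4], np.float64(16.1), np.float64(29.9), np.float64(0.23))
([403.8, -154.4], np.float64(5.5), np.float64(29.8), np.float64(0.29))
([530.0, -207.9], np.float64(39.7), np.float64(30.9), np.float64(3.49))
([393.3, -215.2], np.float64(12.9), np.float64(29.4), np.float64(0.15))
```

```bash
python3 - <<'E'
from h import *
print(mv((461.2,-158.4,130),-133.9),mv((461.2,-158.4,11),-133.9))
E
```

```text
[-0.56, -0.9, 2.24, 0.0, 0.0, 5.91] [-0.56, -0.9, 6.2, 0.0, 0.0, 5.91]
```

Call:
play_rows --rows '[[[0.5,-0.56,-0.9,1.0,0,0,1.2],[0.5,-0.56,-0.9,2.0,0,0,2.4],[0.5,-0.56,-0.9,2.4,0,0,3.6],[0.5,-0.56,-0.9,2.7,0,0,4.8],[0.5,-0.56,-0.9,3.0,0,0,5.9],[0.5,-0.56,-0.9,4.0,0,0,5.9],[0.5,-0.56,-0.9,5.0,0,0,5.9],[0.5,-0.56,-0.9,5.8,0,0,5.9],[0.5,-0.56,-0.9,6.2,0,0,5.9],[0.5,-0.56,-0.9,6.2,0,0,5.9]]]'

```text
time: 20.67
tcp_pos: [459.5, -157.5, 8.7]
tool_rot: [1.23, -2.887, -0.007]
wrist_force: [0.2, -0.1, -0.7]
opening: 0.499
```

Call:
play_rows --rows '[[[1,0,0,0,0,0,0],[1,0,0,0,0,0,0],[1,0,0,0,0,0,0],[1,0,0,0,0,0,0],[1,0,0,-0.5,0,0,0],[1,0,0,-1.5,0,0,0],[1,0,0,-2.6,0,0,0],[1,0,0,-3.8,0,0,0],[1,0,0,-5.0,0,0,0],[1,0,0,-5.2,0,0,0]]]'

```text
time: 21.5
tcp_pos: [462.5, -159.8, 174.2]
tool_rot: [-1.227, 2.886, -0.012]
wrist_force: [1.3, -0.4, -1.7]
opening: 0.339
```

```bash
python3 - <<'E'
from h import *
s=manip.observe();print(s['tcp_pos'],yaw(s),s['opening'],s['wrist_force'],s['q'].round(2))
print(mv((503.7,267.3,170),-134.7),mv((503.7,267.3,66),-134.7))
E
```

```text
[ 462.46839749 -159.81472558  174.20037546] -133.9127087259368 0.33946586878817525 [ 1.30710448 -0.39277825 -1.66899954] [-0.5   0.17 -0.24  1.15 -0.   -1.31]
[-11.21, 8.88, 0.14, 0.0, 0.0, 0.13] [-11.21, 8.88, 3.61, 0.0, 0.0, 0.13]
```

Call:
play_rows --rows '[[[1,-0.6,0.45,0.1,0,0,0],[1,-1.4,1.1,0.1,0,0,0],[1,-2.3,1.8,0.1,0,0,0],[1,-3.3,2.6,0.1,0,0,0.1],[1,-4.3,3.4,0.1,0,0,0.1],[1,-5.3,4.2,0.1,0,0,0.1],[1,-6.3,5.0,0.1,0,0,0.1],[1,-7.2,5.7,0.1,0,0,0.1],[1,-8.1,6.4,0.1,0,0,0.1],[1,-9.0,7.1,0.1,0,0,0.1]]]'

```text
time: 22.33
tcp_pos: [494.0, 185.3, 165.0]
tool_rot: [-1.215, 2.897, -0.0]
wrist_force: [0.7, -0.6, -0.7]
opening: 0.336
```

Call:
play_rows --rows '[[[1,-0.8,0.65,0,0,0,0],[1,-1.5,1.2,0,0,0,0],[1,-2.0,1.6,0,0,0,0],[1,-2.2,1.78,0,0,0,0],[1,-2.2,1.78,0.5,0,0,0],[1,-2.2,1.78,1.2,0,0,0],[1,-2.2,1.78,1.6,0,0,0],[1,-2.2,1.78,1.8,0,0,0],[1,-2.2,1.78,1.8,0,0,0],[1,-2.2,1.78,1.8,0,0,0]]]'

```text
time: 23.17
tcp_pos: [502.7, 267.6, 111.2]
tool_rot: [-1.214, 2.897, -0.0]
wrist_force: [1.1, -0.3, -1.8]
opening: 0.335
```

```bash
python3 - <<'E'
from h import *
s=manip.observe();print(s['tcp_pos'],yaw(s),s['opening'],s['wrist_force'],s['q'].round(2))
print(mv((503.7,267.3,66),-134.7))
snap('wrist','w11.png')
E
```

```text
[502.7214953  267.63995549 111.20981461] -134.54280840621396 0.3351412602056912 [ 1.07510378 -0.25053217 -1.78846324] [ 0.34  0.35 -0.16  1.06 -0.   -0.45]
[-0.01, -0.03, 1.51, 0.0, 0.0, 0.03]
```

View pics/w11.png

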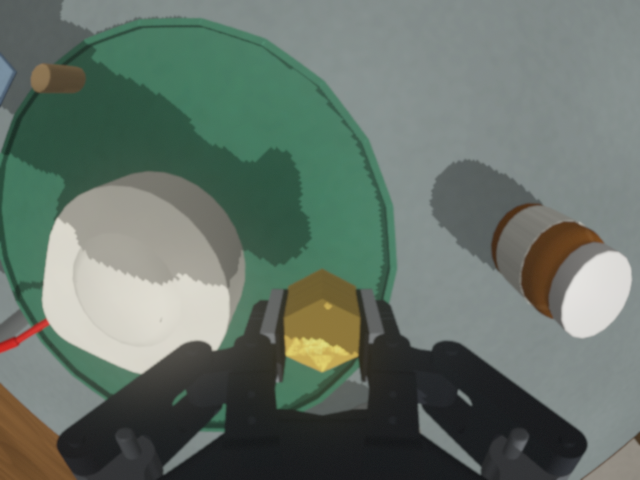

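The weight is held at (322,320), between the cast and the lip. I'll lower and release it.

Call:
play_rows --rows '[[[1,-0.01,-0.03,0.6,0,0,0],[1,-0.01,-0.03,1.1,0,0,0],[1,-0.01,-0.03,1.4,0,0,0],[1,-0.01,-0.03,1.5,0,0,0],[1,-0.01,-0.03,1.52,0,0,0],[1,-0.01,-0.03,1.52,0,0,0],[0.65,-0.01,-0.03,1.52,0,0,0],[0.58,-0.01,-0.03,1.52,0,0,0],[0.56,-0.01,-0.03,1.52,0,0,0],[0.56,-0.01,-0.03,1.52,0,0,0]]]'

```text
time: 24.05
tcp_pos: [503.6, 267.6, 65.6]
tool_rot: [-1.214, 2.897, -0.0]
wrist_force: [0.1, 0.1, 0.2]
opening: 0.441
```

Call:
play_rows --rows '[[[0.56,0,0,0,0,0,0],[0.56,0,0,-0.6,0,0,0],[0.56,0,0,-1.5,0,0,0],[0.5,0,0,-2.6,0,0,0],[0.5,0,0,-3.8,0,0,0],[0.5,0,0,-4.2,0,0,0]]]'

```text
time: 24.55
tcp_pos: [504.6, 268.0, 196.3]
tool_rot: [-1.212, 2.892, -0.001]
wrist_force: [0.6, 0.3, 0.0]
opening: 0.5
```

```bash
python3 - <<'E'
from h import *
s=manip.observe();print(s['tcp_pos'],yaw(s),s['opening'],s['wrist_force'],s['q'].round(2))
print(mv((403.8,-154.4,185),-84.5))
E
```

```text
[504.6482864  268.035717   196.33137474] -134.51214476824182 0.49973257640261054 [0.6120066  0.30884598 0.02623664] [ 0.34  0.3  -0.01  1.26 -0.   -0.45]
[12.4, -7.47, 0.38, 0.0, 0.0, -8.34]
```

Call:
play_rows --rows '[[[0.5,12.4,-7.5,0.4,0,0,-8.3],[0.5,12.4,-7.5,0.4,0,0,-8.3],[0.5,12.4,-7.5,0.4,0,0,-8.3],[0.5,12.4,-7.5,0.4,0,0,-8.3],[0.5,12.4,-7.5,0.4,0,0,-8.3],[0.5,12.4,-7.5,0.4,0,0,-8.3],[0.5,12.4,-7.5,0.4,0,0,-8.3],[0.5,12.4,-7.5,0.4,0,0,-8.3],[0.5,12.4,-7.5,0.4,0,0,-8.3],[0.5,12.4,-7.5,0.4,0,0,-8.3]]]'

```text
time: 25.38
tcp_pos: [413.7, -109.6, 180.9]
tool_rot: [-2.322, 2.115, -0.001]
wrist_force: [1.7, -0.0, 0.8]
opening: 0.502
```

```bash
python3 - <<'E'
from h import *
s=manip.observe();print(s['tcp_pos'],yaw(s),s['opening'],s['wrist_force'],s['q'].round(2))
print(mv((403.8,-154.4,11),-84.5))
E
```

```text
[ 413.68724117 -109.60267147  180.8761528 ] -84.64982033060178 0.5017953930466407 [ 1.73056211 -0.00326372  0.79432322] [-0.46  0.07 -0.34  1.16  0.   -2.12]
[1.46, 0.47, 5.66, 0.0, 0.0, -0.02]
```

Call:
play_rows --rows '[[[0.5,1.1,0.4,0.5,0,0,0],[0.5,1.46,0.47,1.0,0,0,0],[0.5,1.46,0.47,1.5,0,0,0],[0.5,1.46,0.47,1.5,0,0,0],[0.5,1.46,0.47,1.5,0,0,0]]]'

```text
time: 25.8
tcp_pos: [404.1, -152.9, 135.5]
tool_rot: [2.321, -2.117, -0.002]
wrist_force: [0.2, 0.1, -0.3]
opening: 0.502
```

```bash
python3 - <<'E'
from hexf import *
s=manip.observe();print(s['tcp_pos'],yaw(s))
snap('wrist','w12.png')
for o in hexes('pics/w12.png',s): print(o)
print(mv((403.8,-154.4,11),-84.5))
E
```

```text
[ 404.09612755 -152.86596303  135.49985164] -84.75222934300923
([403.6, -154.2], np.float64(6.4), np.float64(30.2), np.float64(0.28))
([393.2, -214.7], np.float64(13.3), np.float64(29.3), np.float64(0.23))
([529.9, -214.7], np.float64(40.5), np.float64(39.1), np.float64(6.16))
[0.05, 0.03, 4.17, 0.0, 0.0, -0.03]
```

Call:
play_rows --rows '[[[0.5,0.05,0.03,1.1,0,0,0],[0.5,0.05,0.03,2.2,0,0,0],[0.5,0.05,0.03,3.2,0,0,0],[0.5,0.05,0.03,3.9,0,0,0],[0.5,0.05,0.03,4.15,0,0,0],[0.5,0.05,0.03,4.15,0,0,0],[1,0.05,0.03,4.15,0,0,0],[1,0.05,0.03,4.15,0,0,0],[1,0.05,0.03,4.15,0,0,0],[1,0.05,0.03,4.15,0,0,0]]]'

```text
time: 26.68
tcp_pos: [404.8, -155.0, 12.5]
tool_rot: [-2.321, 2.116, -0.004]
wrist_force: [-0.7, 1.5, 9.2]
opening: 0.34
```

Call:
play_rows --rows '[[[1,0,0,-0.5,0,0,0],[1,0,0,-1.5,0,0,0],[1,0,0,-2.6,0,0,0],[1,0,0,-3.8,0,0,0],[1,0,0,-5.0,0,0,0],[1,0,0,-5.3,0,0,0],[1,0,0,-5.3,0,0,0]]]'

```text
time: 27.27
tcp_pos: [405.0, -155.3, 173.2]
tool_rot: [-2.321, 2.116, -0.01]
wrist_force: [0.2, -0.8, -2.1]
opening: 0.333
```

```bash
python3 - <<'E'
from h import *
s=manip.observe();print(s['tcp_pos'],yaw(s),s['opening'],s['wrist_force'],s['q'].round(2))
print(mv((482.7,235.4,170),-112.2))
E
```

```text
[ 405.04520163 -155.30730554  173.24484586] -84.71252651202957 0.3333963126653348 [ 0.15341372 -0.75442878 -2.08813873] [-0.56  0.08 -0.35  1.13 -0.   -2.22]
[-12.73, -3.78, 0.11, 0.0, 0.0, 4.58]
```

Call:
play_rows --rows '[[[1,-0.5,-0.15,0.1,0,0,0],[1,-1.3,-0.4,0.1,0,0,0],[1,-2.3,-0.7,0.1,0,0,0],[1,-3.3,-1.0,0.1,0,0,0],[1,-4.3,-1.3,0.1,0,0,0],[1,-5.3,-1.6,0.1,0,0,0],[1,-6.3,-1.9,0.1,0,0,0],[1,-7.3,-2.2,0.1,0,0,0],[1,-8.3,-2.5,0.1,0,0,0],[1,-9.3,-2.75,0.1,0,0,0]]]'

```text
time: 28.1
tcp_pos: [459.7, 132.4, 165.5]
tool_rot: [2.32, -2.116, -0.002]
wrist_force: [1.4, -0.3, -1.3]
opening: 0.338
```

Call:
play_rows --rows '[[[1,-0.9,-0.27,0,0,0,0.8],[1,-1.8,-0.53,0,0,0,1.7],[1,-2.7,-0.8,0,0,0,2.6],[1,-3.2,-0.95,0,0,0,3.5],[1,-3.43,-1.03,0,0,0,4.3],[1,-3.43,-1.03,0.4,0,0,4.58],[1,-3.43,-1.03,1.2,0,0,4.58],[1,-3.43,-1.03,1.7,0,0,4.58],[1,-3.43,-1.03,1.8,0,0,4.58],[1,-3.43,-1.03,1.8,0,0,4.58]]]'

```text
time: 28.93
tcp_pos: [480.3, 235.8, 111.1]
tool_rot: [1.75, -2.604, -0.002]
wrist_force: [-0.1, -0.6, -1.5]
opening: 0.337
```

```bash
python3 - <<'E'
from h import *
s=manip.observe();print(s['tcp_pos'],yaw(s),s['opening'],s['wrist_force'],s['q'].round(2))
print(mv((482.7,235.4,66),-112.2))
snap('wrist','w13.png')
E
```

```text
[480.31644011 235.76499028 111.09394555] -112.1996631237488 0.33668955135447665 [-0.14672908 -0.62161005 -1.52658665] [ 0.3   0.3  -0.24  1.04 -0.   -0.88]
[-0.02, -0.08, 1.5, 0.0, 0.0, 0.0]
```

View pics/w13.png

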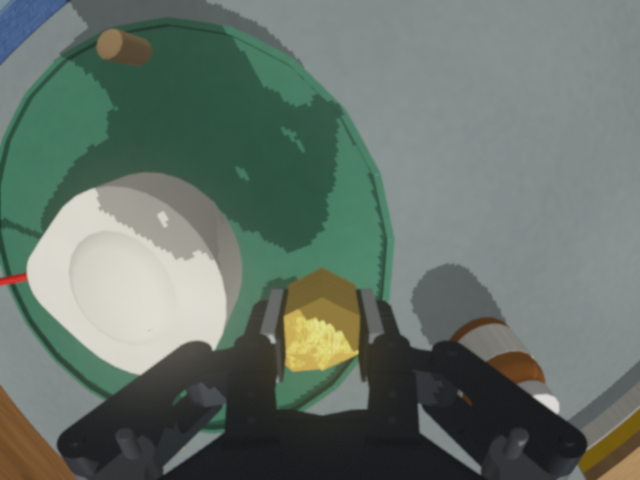

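Call:
play_rows --rows '[[[1,-0.02,-0.07,0.6,0,0,0],[1,-0.02,-0.07,1.1,0,0,0],[1,-0.02,-0.07,1.4,0,0,0],[1,-0.02,-0.07,1.5,0,0,0],[1,-0.02,-0.07,1.52,0,0,0],[1,-0.02,-0.07,1.52,0,0,0],[0.65,-0.02,-0.07,1.52,0,0,0],[0.58,-0.02,-0.07,1.52,0,0,0],[0.56,-0.02,-0.07,1.52,0,0,0],[0.56,-0.02,-0.07,1.52,0,0,0]]]'

```text
time: 29.82
tcp_pos: [484.0, 236.1, 68.0]
tool_rot: [-1.752, 2.607, -0.0]
wrist_force: [0.2, 0.7, -0.4]
opening: 0.442
```

Call:
play_rows --rows '[[[0.56,0,0,0,0,0,0],[0.56,0,0,-0.6,0,0,0],[0.56,0,0,-1.5,0,0,0],[0.5,0,0,-2.6,0,0,0],[0.5,0,0,-3.8,0,0,0],[0.5,0,0,-4.0,0,0,0]]]'

```text
time: 30.32
tcp_pos: [485.5, 236.5, 193.3]
tool_rot: [-1.748, 2.601, -0.004]
wrist_force: [0.9, 0.0, 0.9]
opening: 0.501
```

```bash
python3 - <<'E'
from h import *
s=manip.observe();print(s['tcp_pos'],yaw(s),s['opening'],s['wrist_force'],s['q'].round(2))
print(mv((393.2,-215,140),-77.1))
E
```

```text
[485.52054998 236.54650542 193.30511295] -112.19187092786844 0.5008999313197192 [0.87120717 0.03812982 0.90970988] [ 0.3   0.25 -0.09  1.23 -0.   -0.89]
[15.1, -2.84, 1.78, 0.0, 0.0, -5.85]
```

Call:
play_rows --rows '[[[0.5,15.1,-2.85,0.5,0,0,-5.85],[0.5,15.1,-2.85,0.5,0,0,-5.85],[0.5,15.1,-2.85,0.5,0,0,-5.85],[0.5,15.1,-2.85,0.5,0,0,-5.85],[0.5,15.1,-2.85,0.5,0,0,-5.85],[0.5,15.1,-2.85,0.5,0,0,-5.85],[0.5,15.1,-2.85,0.5,0,0,-5.85],[0.5,15.1,-2.85,0.5,0,0,-5.85],[0.5,15.1,-2.85,0.5,0,0,-5.85],[0.5,15.1,-2.85,0.5,0,0,-5.85]]]'

```text
time: 31.15
tcp_pos: [404.7, -151.0, 175.0]
tool_rot: [-2.457, 1.957, -0.002]
wrist_force: [1.6, 0.2, -0.6]
opening: 0.5
```

```bash
python3 - <<'E'
from h import *
s=manip.observe();print(s['tcp_pos'],yaw(s))
print(mv((393.2,-215,135),-77.1))
E
```

```text
[ 404.70244384 -151.03188057  174.99837662] -77.08680889317816
[1.99, 0.85, 1.33, 0.0, 0.0, 0.0]
```

Call:
play_rows --rows '[[[0.5,1.0,0.4,0.5,0,0,0],[0.5,1.95,0.85,1.0,0,0,0],[0.5,1.95,0.85,1.33,0,0,0],[0.5,1.95,0.85,1.33,0,0,0],[0.5,1.95,0.85,1.33,0,0,0]]]'

```text
time: 31.57
tcp_pos: [393.3, -211.8, 134.7]
tool_rot: [-2.456, 1.959, 0.002]
wrist_force: [-0.6, -0.0, -0.0]
opening: 0.497
```

```bash
python3 - <<'E'
from hexf import *
s=manip.observe();print(s['tcp_pos'],yaw(s))
snap('wrist','w14.png')
for o in hexes('pics/w14.png',s): print(o)
print(mv((393.2,-215,11),-77.1))
E
```

```text
[ 393.32684304 -211.84061426  134.68496148] -77.15439993306116
([393.2, -215.4], np.float64(13.1), np.float64(29.9), np.float64(0.2))
([532.8, -201.8], np.float64(41.4), np.float64(30.9), np.float64(3.89))
[0.11, 0.04, 4.14, 0.0, 0.0, 0.0]
```

Call:
play_rows --rows '[[[0.5,0.1,0.04,1.1,0,0,0],[0.5,0.1,0.04,2.2,0,0,0],[0.5,0.1,0.04,3.2,0,0,0],[0.5,0.1,0.04,3.9,0,0,0],[0.5,0.1,0.04,4.13,0,0,0],[0.5,0.1,0.04,4.13,0,0,0],[1,0.1,0.04,4.13,0,0,0],[1,0.1,0.04,4.13,0,0,0],[1,0.1,0.04,4.13,0,0,0],[1,0.1,0.04,4.13,0,0,0]]]'

```text
time: 32.45
tcp_pos: [394.2, -215.6, 12.4]
tool_rot: [-2.457, 1.957, -0.005]
wrist_force: [1.0, 2.1, 8.6]
opening: 0.333
```

Call:
play_rows --rows '[[[1,0,0,-0.5,0,0,0],[1,0,0,-1.5,0,0,0],[1,0,0,-2.6,0,0,0],[1,0,0,-3.8,0,0,0],[1,0,0,-5.0,0,0,0],[1,0,0,-5.3,0,0,0],[1,0,0,-5.3,0,0,0]]]'

```text
time: 33.03
tcp_pos: [394.4, -216.1, 173.2]
tool_rot: [2.457, -1.958, 0.01]
wrist_force: [-0.0, 0.4, -3.0]
opening: 0.337
```

```bash
python3 - <<'E'
from h import *
s=manip.observe();print(s['tcp_pos'],yaw(s),s['opening'],s['wrist_force'],s['q'].round(2))
print(mv((475.4,197.4,170),-89.7))
E
```

```text
[ 394.39092914 -216.09256398  173.15309538] -77.09814299968183 0.3365895629024431 [-0.02112051  0.37785335 -2.95618353] [-0.69  0.11 -0.32  1.14 -0.   -2.48]
[-12.83, -5.71, 0.11, 0.0, 0.0, 2.1]
```

Call:
play_rows --rows '[[[1,-0.5,-0.2,0.1,0,0,0],[1,-1.3,-0.6,0.1,0,0,0],[1,-2.2,-1.0,0.1,0,0,0],[1,-3.2,-1.4,0.1,0,0,0],[1,-4.2,-1.9,0.1,0,0,0],[1,-5.2,-2.3,0.1,0,0,0],[1,-6.2,-2.8,0.1,0,0,0],[1,-7.2,-3.2,0.1,0,0,0],[1,-8.2,-3.65,0.1,0,0,0],[1,-9.2,-4.1,0.1,0,0,0]]]'

```text
time: 33.87
tcp_pos: [450.7, 83.0, 165.4]
tool_rot: [2.456, -1.957, -0.002]
wrist_force: [0.7, -0.3, -1.8]
opening: 0.337
```

Call:
play_rows --rows '[[[1,-0.9,-0.4,0,0,0,0.5],[1,-1.8,-0.8,0,0,0,1.0],[1,-2.7,-1.2,0,0,0,1.5],[1,-3.3,-1.5,0,0,0,2.1],[1,-3.63,-1.61,0,0,0,2.1],[1,-3.63,-1.61,0.4,0,0,2.1],[1,-3.63,-1.61,1.2,0,0,2.1],[1,-3.63,-1.61,1.6,0,0,2.1],[1,-3.63,-1.61,1.6,0,0,2.1],[1,-3.63,-1.61,1.6,0,0,2.1]]]'

```text
time: 34.7
tcp_pos: [473.4, 197.7, 118.0]
tool_rot: [2.226, -2.213, -0.002]
wrist_force: [1.5, 0.5, -0.6]
opening: 0.334
```

```bash
python3 - <<'E'
from h import *
s=manip.observe();print(s['tcp_pos'],yaw(s),s['opening'],s['wrist_force'],s['q'].round(2))
print(mv((475.4,197.4,66),-89.7))
E
```

```text
[473.42204536 197.70959776 117.95314034] -89.65421864884814 0.33372508521998817 [ 1.45399891  0.47217059 -0.63154953] [ 0.23  0.26 -0.28  1.04 -0.   -1.34]
[0.01, -0.07, 1.73, 0.0, 0.0, 0.01]
```

Call:
play_rows --rows '[[[1,0,-0.06,0.6,0,0,0],[1,0,-0.06,1.1,0,0,0],[1,0,-0.06,1.5,0,0,0],[1,0,-0.06,1.7,0,0,0],[1,0,-0.06,1.74,0,0,0],[1,0,-0.06,1.74,0,0,0],[0.65,0,-0.06,1.74,0,0,0],[0.58,0,-0.06,1.74,0,0,0],[0.56,0,-0.06,1.74,0,0,0],[0.56,0,-0.06,1.74,0,0,0]]]'

```text
time: 35.53
tcp_pos: [476.4, 198.4, 67.3]
tool_rot: [-2.227, 2.215, -0.001]
wrist_force: [0.3, -1.6, 0.2]
opening: 0.439
```

Call:
play_rows --rows '[[[0.56,0,0,0,0,0,0],[0.56,0,0,-0.6,0,0,0],[0.56,0,0,-1.5,0,0,0],[0.5,0,0,-2.6,0,0,0],[0.5,0,0,-3.8,0,0,0],[0.5,0,0,-4.3,0,0,0],[0.5,0,0,-4.3,0,0,0]]]'

```text
time: 36.12
tcp_pos: [477.6, 198.7, 199.8]
tool_rot: [-2.223, 2.211, -0.006]
wrist_force: [-0.1, -0.1, -0.8]
opening: 0.499
```

```bash
python3 - <<'E'
from h import *
s=manip.observe();print(s['tcp_pos'],yaw(s),s['opening'],s['wrist_force'])
y=72;t=np.radians(y);print(mv((560,100,230),72), mv((560,100,230),-108))
E
```

```text
[477.61361467 198.73599695 199.83356243] -89.69111514318594 0.4993825561845416 [-0.07764703 -0.12791051 -0.82189994]
[3.31, -2.73, -1.01, 0.0, 0.0, -26.95] [3.31, -2.73, -1.01, 0.0, 0.0, 3.05]
```

Call:
play_rows --rows '[[[0.5,-1,-0.9,-1,0,0,0],[0.5,-2,-1.8,-1,0,0,0],[0.5,-2.87,-2.75,-1,0,0,0],[0.5,-2.87,-2.75,-1,0,0,0],[0.5,-2.87,-2.75,-1,0,0,0],[0.5,-2.87,-2.75,-1,0,0,0]]]'

```text
time: 36.62
tcp_pos: [557.5, 284.8, 224.3]
tool_rot: [2.226, -2.213, -0.002]
wrist_force: [-0.2, 0.4, 0.9]
opening: 0.499
```

```bash
python3 - <<'E'
from ang import *
s=manip.observe();print(s['tcp_pos'],yaw(s))
w=snap('wrist','w15.png');np.save('s15.npy',s,allow_pickle=True)
C=cast('pics/w15.png',s,(573,198));print(C)
for d in cams.outline_of('wrist','weight1'):
    p=pix2w('wrist',cen(d['region']),86,s)[:2]-C[0];print(round(d['conf'],2),d['extent'],'r',np.hypot(*p).round(1),'ang',(np.degrees(np.arctan2(p[1],p[0]))%360).round(1))
t=snap('top','top2.png')
cv2.imwrite('pics/fin.png',np.hstack([cv2.resize(w,(480,360)),cv2.resize(t[115:355,170:430],(320,360))[:, :]])[:,:,::-1])
for n in ('pane','mat'):
    for d in cams.outline_of('top',n): print(n,round(d['conf'],2),d['extent'],pix2w('top',cen(d['region']),8).round())
E
```

```text
[557.53745267 284.75281787 224.25082717] -89.66636759223631
(array([569.34537706, 204.1073611 ]), np.float64(-13.630911093315323), array([49.32720388, -1.53524119]), np.float64(2.7537683359132124), (205, 68, 172, 116))
0.7 [405.0, 91.8, 447.7, 131.6] r 90.9 ang 183.4
0.62 [388.8, 137.8, 437.0, 182.4] r 88.6 ang 159.1
0.6 [364.8, 175.8, 407.6, 222.3] r 88.7 ang 135.8
pane 0.89 [401.8, 303.5, 449.4, 344.4] [ 220. -261.    8.]
pane 0.79 [466.6, 239.3, 517.3, 279.7] [ 397. -449.    8.]
pane 0.68 [348.9, 132.7, 406.2, 189.2] [ 672. -138.    8.]
pane 0.26 [362.7, 210.2, 435.2, 280.9] [ 437. -191.    8.]
mat 0.66 [337.4, 136.7, 353.3, 194.2] [667. -37.   8.]
```

View pics/fin.png

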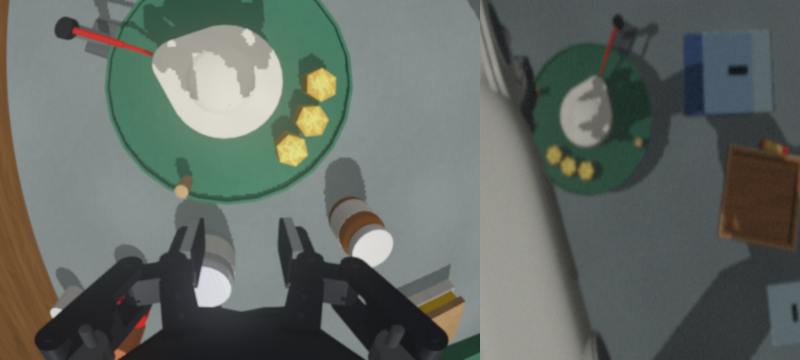

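The three weights stand across from the bulge, but the pane has been knocked aside on the mat by about 40 mm toward -y. I'll go back and re-centre it.

```bash
python3 - <<'E'
from h import *
print(mv((668,-125,200),-88.5))
E
```

```text
[13.66, -3.62, 0.88, 0.0, 0.0, -0.21]
```

Call:
play_rows --rows '[[[0.5,13.7,-3.6,0.7,0,0,-0.2],[0.5,13.7,-3.6,0.7,0,0,-0.2],[0.5,13.7,-3.6,0.7,0,0,-0.2],[0.5,13.7,-3.6,0.7,0,0,-0.2],[0.5,13.7,-3.6,0.7,0,0,-0.2],[0.5,13.7,-3.6,0.7,0,0,-0.2],[0.5,13.7,-3.6,0.7,0,0,-0.2],[0.5,13.7,-3.6,0.7,0,0,-0.2],[0.5,13.7,-3.6,0.7,0,0,-0.2],[0.5,13.7,-3.6,0.7,0,0,-0.2]]]'

```text
time: 37.7
tcp_pos: [665.6, -119.4, 205.9]
tool_rot: [-2.249, 2.192, -0.002]
wrist_force: [1.4, 0.5, -0.3]
opening: 0.499
```

Call:
play_rows --rows '[[[0.5,0.7,-0.2,0.1,0,0,0],[0.5,0.7,-0.2,0.1,0,0,0],[0.5,0.7,-0.2,0.1,0,0,0],[0.5,0.7,-0.2,0.1,0,0,0]]]'

```text
time: 38.03
tcp_pos: [672.0, -137.6, 202.6]
tool_rot: [-2.25, 2.192, -0.0]
wrist_force: [0.2, -0.1, -0.2]
opening: 0.5
```

```bash
cat > handle.py <<'E'
from h import *
def handle(w,s,z=30):
    g=cv2.cvtColor(w,cv2.COLOR_RGB2GRAY)
    for d in cams.outline_of('wrist','pane'):
        r=d['region'].astype(np.uint8)
        if d['conf']<.4 or r.sum()<8000: continue
        m=cv2.convexHull(cv2.findNonZero(r));f=np.zeros_like(r);cv2.fillConvexPoly(f,m,1);f=cv2.erode(f,np.ones((15,15)))
        k=((g<75)&(f>0)).astype(np.uint8);k=cv2.morphologyEx(k,cv2.MORPH_OPEN,np.ones((5,5)))
        n,l,st,ce=cv2.connectedComponentsWithStats(k)
        for i in range(1,n):
            if st[i,4]<200: continue
            P=np.array([pix2w('wrist',(x,y),z,s)[:2] for y,x in np.argwhere(l==i)],np.float32)
            rc=cv2.minAreaRect(P*10);print('conf',round(d['conf'],2),np.round(d['extent']),'handle px',ce[i].round(),st[i],'world',np.round(P.mean(0),1),'rect',np.round(rc[0],0)/10,np.round(rc[1],0)/10,round(rc[2],1))
E
python3 - <<'E'
from handle import *
s=manip.observe();print(s['tcp_pos'],yaw(s),s['q'].round(2))
w=snap('wrist','w16.png');np.save('s16.npy',s,allow_pickle=True)
handle(w,s)
E
```

```text
[ 672.01715648 -137.64952952  202.59390516] -88.52264238200324 [-0.32  0.51  0.33  1.4   0.   -1.92]
```

View pics/w16.png

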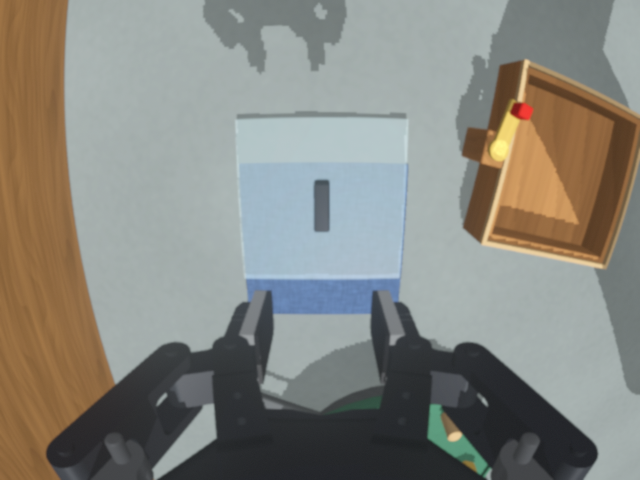

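The pane is still flat and unrotated, its handle at (322,205). The box is empty. I'll grip the pane again.

```bash
python3 - <<'E'
from h import *
s=np.load('s16.npy',allow_pickle=True).item()
h=pix2w('wrist',(321.8,206),30,s);print(h)
print(mv((h[0],h[1],12),-88.5))
s9=np.load('s9.npy',allow_pickle=True).item();print('before',pix2w('wrist',(325,215.5),30,s9))
c=[pix2w('wrist',q,3,s) for q in [(249,313),(400,313)]];print('mat near corners',np.round(c,1))
E
```

```text
[ 671.50995109 -140.21017254   30.        ]
[0.12, 0.03, 6.36, 0.0, 0.0, 0.01]
before [666.47698238 -94.6861976   30.        ]
mat near corners [[746.5 -14.    3. ]
 [584.1 -18.2   3. ]]
```

Call:
play_rows --rows '[[[0.5,0.1,0.03,1.2,0,0,0],[0.5,0.1,0.03,2.4,0,0,0],[0.5,0.1,0.03,3.6,0,0,0],[0.5,0.1,0.03,4.8,0,0,0],[0.5,0.1,0.03,5.8,0,0,0],[0.5,0.1,0.03,6.3,0,0,0],[0.5,0.1,0.03,6.34,0,0,0],[0.5,0.1,0.03,6.34,0,0,0],[1,0.1,0.03,6.34,0,0,0],[1,0.1,0.03,6.34,0,0,0]]]'

```text
time: 38.97
tcp_pos: [672.8, -140.8, 14.2]
tool_rot: [-2.25, 2.19, -0.005]
wrist_force: [-0.1, 0.1, 0.1]
opening: 0.229
```

Call:
play_rows --rows '[[[1,0,0,0,0,0,0],[1,0,0,0,0,0,0],[1,0,0,-0.3,0,0,0],[1,0,0,-0.8,0,0,0],[1,0,0,-1,0,0,0],[1,-0.5,0.03,-1,0,0,0],[1,-1.1,0.06,-1,0,0,0],[1,-1.49,0.08,-1,0,0,0],[1,-1.49,0.08,-1,0,0,0],[1,-1.49,0.08,-1,0,0,0]]]'

```text
time: 39.8
tcp_pos: [667.8, -94.6, 41.6]
tool_rot: [2.252, -2.189, -0.001]
wrist_force: [0.3, -0.5, -1.1]
opening: 0.149
```

```bash
python3 - <<'E'
from h import *
s=manip.observe();print(s['tcp_pos'],yaw(s),s['opening'],s['wrist_force'])
print(mv((668,-95.5,12),-88.5))
E
```

```text
[667.77030829 -94.55874847  41.61715267] -88.37011134008529 0.14925794003418355 [ 0.34359904 -0.54889648 -1.09885555]
[0.03, -0.01, 0.99, 0.0, 0.0, 0.02]
```

Call:
play_rows --rows '[[[1,0.02,0,0.3,0,0,0],[1,0.02,0,0.7,0,0,0],[1,0.02,0,0.95,0,0,0],[1,0.02,0,1.02,0,0,0],[1,0.02,0,1.02,0,0,0],[1,0.02,0,1.02,0,0,0],[0.75,0.02,0,1.02,0,0,0],[0.5,0.02,0,1.02,0,0,0],[0.5,0.02,0,1.02,0,0,0],[0.5,0.02,0,1.02,0,0,0]]]'

```text
time: 40.63
tcp_pos: [668.0, -97.2, 10.7]
tool_rot: [2.25, -2.192, -0.001]
wrist_force: [0.7, 0.7, 0.7]
opening: 0.498
```

Call:
play_rows --rows '[[[0.5,0,0,0,0,0,0],[0.5,0,0,-1,0,0,0],[0.5,0,0,-2.2,0,0,0],[0.5,0,0,-3.4,0,0,0],[0.5,0,0,-4.6,0,0,0],[0.5,0,0,-5.8,0,0,0],[0.5,0,0,-6.4,0,0,0],[0.5,0,0,-6.4,0,0,0]]]'

```text
time: 41.3
tcp_pos: [669.8, -97.3, 208.5]
tool_rot: [-2.248, 2.189, -0.011]
wrist_force: [1.5, 1.0, 0.3]
opening: 0.503
```

```bash
python3 - <<'E'
from h import *
s=manip.observe();print(s['tcp_pos'],yaw(s),s['opening'],s['wrist_force'])
w=snap('wrist','w17.png');np.save('s17.npy',s,allow_pickle=True)
g=cv2.cvtColor(w,cv2.COLOR_RGB2GRAY);u=np.int32(w2pix('wrist',(668,-95.5,31),s));print(u)
m=(g[u[1]-45:u[1]+45,u[0]-45:u[0]+45]<90).astype(np.uint8);n,l,st,ce=cv2.connectedComponentsWithStats(m)
for i in range(1,n):
    if st[i,4]>200: c=ce[i]+u-45;print(c,st[i],pix2w('wrist',c,30,s).round(1))
# wheel-view target: mirror of w5 pose
print(mv((631,101.7,180),72), mv((575,290,230),-88))
E
```

```text
[669.75756582 -97.34305812 208.50720837] -88.49563300975983 0.5029904837342681 [1.4754501  0.96200918 0.27536867]
[324 209]
[-6.66, 1.1, 0.85, 0.0, 0.0, -26.75] [-12.98, 2.8, -0.81, 0.0, 0.0, -0.08]
```

Call:
play_rows --rows '[[[0.5,-2,0.3,0,0,0,1.1],[0.5,-3,0.5,0,0,0,2.2],[0.5,-4,0.7,0,0,0,3.3],[0.5,-5,0.9,0,0,0,4.4],[0.5,-6,1.1,0,0,0,5.5],[0.5,-6.66,1.1,0.3,0,0,6.6],[0.5,-6.66,1.1,0.85,0,0,7.7],[0.5,-6.66,1.1,0.85,0,0,8.8],[0.5,-6.66,1.1,0.85,0,0,9.9],[0.5,-6.66,1.1,0.85,0,0,11]]]'

```text
time: 42.18
tcp_pos: [629.1, 102.2, 175.5]
tool_rot: [0.685, -3.063, -0.001]
wrist_force: [0.6, -0.6, 0.1]
opening: 0.499
```

Call:
play_rows --rows '[[[0.5,0,0,0,0,0,1.1],[0.5,0,0,0,0,0,2.2],[0.5,0,0,0,0,0,3.3],[0.5,0,0,0,0,0,4.4],[0.5,0,0,0,0,0,5.5],[0.5,0,0,0,0,0,6.6],[0.5,0,0,0,0,0,7.7],[0.5,0,0,0,0,0,8.8],[0.5,0,0,0,0,0,9.9],[0.5,0,0,0,0,0,11]]]'

```text
time: 43.02
tcp_pos: [629.3, 101.9, 175.8]
tool_rot: [-1.095, -2.942, 0.002]
wrist_force: [-0.6, -0.2, 0.3]
opening: 0.499
```

Call:
play_rows --rows '[[[0.5,0,0,0,0,0,1.1],[0.5,0,0,0,0,0,2.2],[0.5,0,0,0,0,0,3.3],[0.5,0,0,0,0,0,4.4],[0.5,0,0,0,0,0,5.5],[0.5,0,0,0,0,0,6.6],[0.5,0,0,0,0,0,7.7],[0.5,0,0,0,0,0,8.8],[0.5,0,0,0,0,0,9.9],[0.5,0,0,0,0,0,11]]]'

```text
time: 43.85
tcp_pos: [629.3, 101.9, 175.8]
tool_rot: [-2.521, -1.871, 0.004]
wrist_force: [-0.3, 0.5, -0.1]
opening: 0.499
```

```bash
python3 - <<'E'
from ang import *
s=manip.observe();print(s['tcp_pos'],yaw(s),s['time'])
w=snap('wrist','w18.png');np.save('s18.npy',s,allow_pickle=True)
C=cast('pics/w18.png',s,(573,198));print(C)
for d in cams.outline_of('wrist','weight1'):
    p=pix2w('wrist',cen(d['region']),84,s)[:2]-[573.4,198.4];print(round(d['conf'],2),np.hypot(*p).round(1),(np.degrees(np.arctan2(p[1],p[0]))%360).round(1))
t=cams.snapshot('top');cv2.imwrite('pics/top3.png',t[:,:,::-1])
for n in ('pane','mat'):
    for d in cams.outline_of('top',n): print(n,round(d['conf'],2),d['extent'])
cv2.imwrite('pics/fin2.png',np.hstack([cv2.resize(w,(480,360)),cv2.resize(t[115:355,190:403],(320,360))])[:,:,::-1])
E
```

```text
[629.29076888 101.88334765 175.79854316] 73.17135692691426 43.85
(array([573.49171256, 198.33514091]), np.float64(-22.560476738084056), array([54.71143167, -0.31738283]), np.float64(0.08549233877114809), (113, 39, 198, 175))
0.81 91.6 133.7
0.58 90.2 180.5
pane 0.85 [468.8, 241.4, 518.7, 281.7]
pane 0.79 [334.6, 136.2, 390.6, 191.7]
pane 0.68 [399.7, 300.4, 448.5, 344.2]
```

View pics/fin2.png

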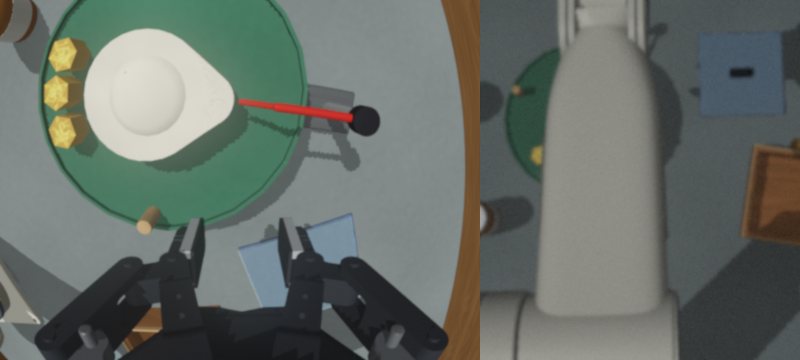

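The high spot is at -22.6° against the pointer's -22.8°. All three weights stand opposite the bulge, and the pane is centred again, at (362.6,164) against the mat's (363.4,164). Handing in.

```bash
python3 -c "
from rig import workorder; print(workorder.hand_in())"
```

```text
the job is handed in; nothing more can be done
None
```

The job is done and handed in at about 44 s on the robot's clock. The verdict is not reported.

- **Wheel:** I turned it about 181° clockwise by peg A, then trimmed it with a grip on peg B. The last fit put the high spot at -22.6° and the pointer at about -22.8°.
- **Weights:** Only three weights were in the box. After swinging the tab aside and moving the pane to the mat, I stood all three on the bare part of the disc. They sit straight across from the bulge and at about ±23° either side of that line. The last picture shows all three upright and the box is empty.
- **Pane:** It was knocked about 4 cm aside after I first laid it down, so I picked it up and laid it again. The top camera now shows it flat and handle up, within about 1 px (roughly 2 mm) of the mat's centre.
- **Left alone:** I never touched the jar, paint can, mug or the smaller panes.

**Checks that disagreed:**
- One cast fit in a shadowed picture gave a wrong angle (-13.6°). The later clear view did not bear it out.
- In the last check the weight network found only two of the three weights, though the picture shows all three.
- The handle check after re-laying the pane found nothing, so I relied on the top camera instead.

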